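Take the next reagent cassette from the flow rack and connect it to the dock

TASK

Take the front blue-gripped cassette from the lower lane of the flow rack, reaching in under the upper lane, so that the ones behind it roll down to the stop. Turn it end for end, lay it gently in the trough of the white dock with its spout facing the steel collar, and push it along the trough with a light, steady push until the collar is fully home. Let go, and leave the waiting cassettes in their lane and the upper lane and the other things on the worktop as they are.

Things in the scene. Friction and masses are not known exactly. Their poses are not given: they have to be found in the camera images.
- rack: Fixed bench flow rack, 0.19 (y) x 0.23 (x) m, 0.30 m high: two roller lanes, one above the other, on steel posts. Origin: centre of its underside; -x side is the front, turned to the robot's right. Lanes slope 9 deg (0.157 rad) down to the front, to a stop plate 14 mm above the free-turning rollers. Posts at y = +-87 mm from x = -33 mm back; before them only guide rails 12 mm above the rollers
- lane_stop (a point): Lower lane: middle of the line where the stop plate's inner face meets the plane of the roller tops; (-95, 0, 48) mm in the rack's frame, same axes. The roller plane rises from here 9 deg towards rack +x. Guide rails stand at y = +-69 to 73 mm
- upper_edge (a point): Middle of the lower front edge of the upper lane, which overhangs the rear of the front lower cassette: in the rack's frame (-78, 0, 160) mm. Upper lane and its cassettes lie above and behind it, 140 mm wide; a lower cassette's grip passes 38 mm below
- cassette_1: The front cassette of the lower lane, to be taken: white block 46 (x) x 128 (y) x 40 (z) mm, 0.15-0.31 kg. Blue grip on the middle of its top, 22 (x) x 30 (y) mm, 40 to 70 mm above the underside: pinch it along y. Blue spout, 16 mm across, sticks 10 mm out of the -y end, 22 mm up. Origin: centre of underside. Lies across the lane, x up the slope, spout to rack -y (away)
- cassette_1_spout (a point): Centre of the spout's end face on cassette_1: (0, -74, 22) mm in the cassette's frame
- dock: Fixed dock for one cassette: grey base 84 (x) x 236 (y) mm with a trough along y, its floor (slick steel runners) 11 mm above the worktop. Origin: on the worktop under the trough's middle line. Walls y = -65 to 60 mm, 52 mm apart, 20 mm high, lips above flare to 72 mm apart; +y end open. In it cassette y lies along dock y (spout to -y); with the collar home its origin is at dock y = -10 mm
- dock_port (a point): Centre of the collar's face with the collar at 0: dock (0, -72, 32) mm; axes of the dock. The collar, a steel disc 26 mm across, stands out of the white port block (72 x 34 mm, 64 mm high, face at dock y = -86 mm) by 14 mm at 0 and 2 mm when home
- collar (a joint): Steel sealing collar of the dock's port: 0 (out) to 0.012 m (fully home, hard stop), pushed in by the cassette's spout along dock -y; starts at 0 to 0.003. It takes about 5 N to move and stays where it is pushed
- cassette_2: Waiting cassette in the lower lane, same make as cassette_1, number 2 from the front at the start; rests on the one before and rolls 46 mm down by itself when that one leaves
- cassette_3: Waiting cassette in the lower lane, same make as cassette_1, number 3 from the front at the start; rests on the one before and rolls 46 mm down by itself when that one leaves
- cassette_4: Waiting cassette in the lower lane, same make as cassette_1, number 4 from the front at the start; rests on the one before and rolls 46 mm down by itself when that one leaves
- upper_1: Cassette of the upper lane with an orange grip, otherwise as cassette_1, number 1 from the front; to be left there
- upper_2: Cassette of the upper lane with an orange grip, otherwise as cassette_1, number 2 from the front; to be left there
- upper_3: Cassette of the upper lane with an orange grip, otherwise as cassette_1, number 3 from the front; to be left there
- stain: Bystander: small reagent bottle with a blue cap, 33 mm across, 88 mm high, standing; origin: centre of its underside
- timer: Bystander: flat white timer, 64 x 70 x 19 mm, lying on the worktop; origin: centre of its underside
- tape: Bystander: roll of tan tape lying flat, 96 mm across, 48 mm high; origin: centre of its underside
- pulse: Bystander: white pulse reader, 111 x 85 x 48 mm; origin: centre of its underside
- analyser_corner (a point): Fixed furniture to keep clear of: near right corner, on the worktop, of the big grey-white analyser (to about 2 cm). It fills all that is further in +x and +y from here, about 0.45 m high, with a monitor above
- centrifuge_front (a point): Fixed furniture to keep clear of: foot of the middle of the centrifuge's front panel (to about 2 cm). The open centrifuge is 0.25 m across (y), about 0.3 m high, and stands behind this point in +x, its raised lid at the far side

How it is judged:
By the outcome, as a careful person would: the job done as asked, in the order asked, and still so for the second after the job is handed in, with the robot touching nothing.
It also fails if it takes over 72 s, if anything falls off the work surface, if the arm or the gripper's body presses on something with over 40 N, if the wrist force passes 120 N, or if a joint passes its speed limit or range.

ROBOT

A 6-joint arm with a two-finger parallel gripper is mounted at the origin on a cart in front of the work surface, level with it; the furniture and walls round the work are solid. World frame = base frame: x ahead of the robot, y to its left, z up, the work surface at z = 0. Lengths are in m, angles in rad, forces in N, time in s.
With the tool pointing down it reaches from about 0.425 to 0.95 m from the base axis. Payload 3.5 kg.
Tool frame: the origin (TCP) lies at the very end of the fingers, on their centre line; the grasp point (between the pads) lies 19 mm behind it; z points along the fingers, y is the line along which they close (so a half turn about z gives the same grasp; the last joint's range is limited). The gripper opens to 85 mm and grips with 20 to 120 N. Pads are 22 mm wide; open, the fingers measure 114 mm over their backs; the gripper's body (76 mm by 85 mm) begins 54 mm behind the grasp point. The pads swing forward as they close: fully open they stand 13 mm farther back than shut.
Start: joints at [1.017, 0.286, 1.577, -0, 1.279, -0.15], TCP at [0.265, 0.621, 0.231] pointing down, gripper open.
Joint ranges: [-2.77, 2.77], [-0.9, 2.22], [0.21, 2.48], [-1.53, 4.67], [0.24, 2.81], [-2.84, 2.84]. Speed limits (rad/s): [2.79, 2.79, 3.14, 3.14, 3.14, 3.14].

INTERFACE

Orientations are given as a unit quaternion [x, y, z, w].
In Python, from plant import ctrl gives the robot as it stands.
- The arm moves only by the shell command python3 inch.py [FORCE], which reads ROWS from standard input. ROWS is a JSON object whose key "deltas" holds a list of rows, 1 to 10 of them, each of 7 numbers: dx, dy, dz in units of 25 mm, then a rotation vector rx, ry, rz in rad, then the opening from 0.0 (shut) to 1.0 (fully open); each row is the pose to reach, as a shift and turn from the pose commanded when the command began, along the tool's axes at that moment; what a row does not reach only later rows make up. A row lasts 1/8 s, in which the tool goes at most 0.0625 m and 0.188 rad, less where a joint would pass 70% of its speed; a pose out of reach is approached as far as the arm can. The fingers move at their own pace and stop on an object; FORCE is the grip in N (left out, the last holds). Time passes only in rows, so rows that do not move let the fingers close. It prints the time, the measured TCP pose, the force, the opening and the grip force at its end. Input that does not fit is refused with a message, and nothing moves.
- ctrl.get_state(): the state, without advancing time (a new reading comes with each control period).
- ctrl.read_camera(name): name is "scene" or "top" or "wrist"; returns a dict with "pixels" (400x640x3 uint8, red, green, blue), "camera_matrix" (3x3 intrinsics, pixels), "dist_coeffs" ([k1, k2, p1, p2, k3] as OpenCV has them; the pictures are not rectified), "xyz" and "orientation" of the camera in the world. Camera axes: x right, y down, z forward; pixel columns grow to the right and rows downward; lengths in m; the calibration is good to about 2 mm. A picture is of the moment at which its call begins. There is no depth.
- ctrl.sign_off(): hands the job in; it is judged then, once.
The state is a dict: "time": time; "qpos": joint angles; "dq": joint speeds; "joint_efforts": joint torques, N m; "eef_pos": TCP position; "tcp_rot": TCP orientation; "contact_force": force on the tool from outside, world axes, zero at the start; "wrist_torque": the same for the moment, N m; "opening": opening from 0.0 (shut) to 1.0 (fully open); "finger_force": force on a finger pad.
Only numpy, scipy, OpenCV 4.12 (cv2) and the standard library are available. Lean on these libraries where they do the work, as an engineer would, in place of code of your own. Each camera call takes 0.05 s, during which the arm holds its last target. There are 200 camera calls.

## Working session

There is one attempt and no reset: what is moved stays moved. The work goes in short steps, Python scripts to look and compute and a shell command to move; the robot and the scene stay as the last step left them, time stands still between calls to the robot, and variables do not carry over. Pictures are saved under pics/ and viewed, at most 10 in all, crops included, and the job is handed in when it is done.

```bash
ls; mkdir -p pics; cat > h.py <<'E'
import numpy as np, cv2, json
from scipy.spatial.transform import Rotation as R
from plant import ctrl
def cam(n):
    c=ctrl.read_camera(n); return c
def save(c,f): cv2.imwrite('pics/'+f,c['pixels'][:,:,::-1])
def ray(c,uv):
    p=cv2.undistortPoints(np.array([[uv]],float),np.array(c['camera_matrix']),np.array(c['dist_coeffs']))[0,0]
    d=R.from_quat(c['orientation']).apply([p[0],p[1],1]); return np.array(c['xyz']),d/np.linalg.norm(d)
def onz(c,uv,z):
    o,d=ray(c,uv); return o+d*(z-o[2])/d[2]
def proj(c,P):
    r=R.from_quat(c['orientation']).inv(); o=np.array(c['xyz'])
    q=r.apply(np.atleast_2d(P)-o)
    return cv2.projectPoints(q,np.zeros(3),np.zeros(3),np.array(c['camera_matrix']),np.array(c['dist_coeffs']))[0][:,0]
def tri(c1,u1,c2,u2):
    o1,d1=ray(c1,u1);o2,d2=ray(c2,u2)
    s=np.linalg.lstsq(np.c_[d1,-d2],o2-o1,rcond=None)[0]
    a,b=o1+s[0]*d1,o2+s[1]*d2
    return (a+b)/2,np.linalg.norm(a-b)
E
python3 - <<'E'
from h import *
import pickle
C={}
for n in ['scene','top','wrist']:
    C[n]=cam(n); save(C[n],n+'0.png'); print(n,C[n]['xyz'],R.from_quat(C[n]['orientation']).as_matrix().round(2).tolist(),np.array(C[n]['camera_matrix']).round(0).tolist())
pickle.dump(C,open('c0.pkl','wb'))
print(ctrl.get_state())
E
```

```text
inch.py
pics
plant.py
scene [-0.40513475 -0.5169491   0.71476311] [[0.55, -0.39, 0.74], [-0.84, -0.28, 0.47], [0.02, -0.88, -0.48]] [[386.0, 0.0, 314.0], [0.0, 386.0, 200.0], [0.0, 0.0, 1.0]]
top [-0.0748127  -0.10409858  1.59554648] [[0.26, -0.89, 0.37], [-0.97, -0.24, 0.11], [-0.01, -0.39, -0.92]] [[506.0, 0.0, 317.0], [0.0, 506.0, 199.0], [0.0, 0.0, 1.0]]
wrist [0.18813095 0.65336059 0.37279479] [[0.39, 0.87, 0.3], [0.92, -0.37, -0.13], [-0.0, 0.32, -0.95]] [[313.0, 0.0, 314.0], [0.0, 313.0, 199.0], [0.0, 0.0, 1.0]]
{'time': 0.15, 'qpos': array([ 1.01700118e+00,  2.87024177e-01,  1.57785802e+00,  1.68510046e-05,
        1.27861389e+00, -1.50024710e-01]), 'dq': array([ 2.43364483e-03, -1.91332938e-03, -4.18228449e-03,  6.44353223e-04,
        4.77929723e-04, -9.78138098e-05]), 'joint_efforts': array([ 1.71106698e-03, -4.06606579e+01, -2.93142289e+01, -1.44536684e-04,
        3.91756272e-03,  1.24154485e-05]), 'eef_pos': array([0.26490687, 0.6202791 , 0.23021422]), 'tcp_rot': array([ 2.00518912e-01,  9.79689369e-01, -8.90609981e-04, -3.35619711e-04]), 'contact_force': array([ 0.67079225, -0.31578312, -0.273462  ]), 'wrist_torque': array([0.00619085, 0.03539144, 0.01491796]), 'finger_force': 0.0, 'opening': 1.0022389633320503}
```

View pics/scene0.png

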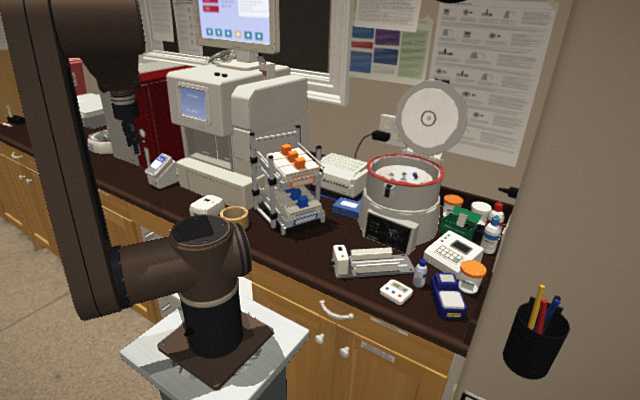

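View pics/top0.png

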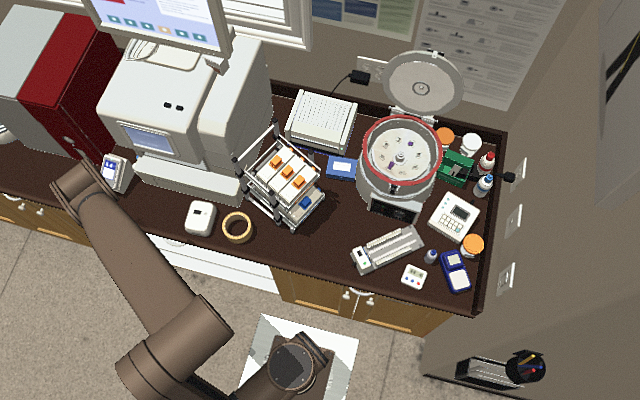

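The scene shows the rack around (290,185) with its front toward lower right, and the dock at (375,262) with the port block at the left (340,258). The top view shows the rack at (287,185) and the dock at (388,250), with its port at (360,260).

```bash
python3 - <<'E'
import pickle,cv2,numpy as np
C=pickle.load(open('c0.pkl','rb'))
def cr(n,u,v,w,h,s): return cv2.resize(C[n]['pixels'][v:v+h,u:u+w,::-1],(w*s,h*s),interpolation=cv2.INTER_CUBIC)
a=np.hstack([cr('scene',245,120,100,120,4),cr('top',232,128,100,120,4)])
cv2.imwrite('pics/rack.png',cv2.resize(a,(800,480)))
a=np.hstack([cr('scene',325,230,100,60,4),cr('top',340,218,100,60,4)])
cv2.imwrite('pics/dock.png',a)
E
```

```text
(no output)
```

View pics/rack.png

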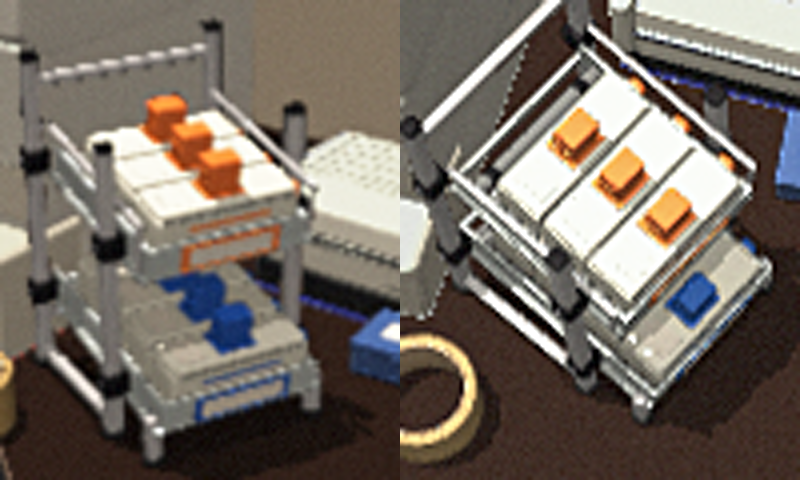

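View pics/dock.png

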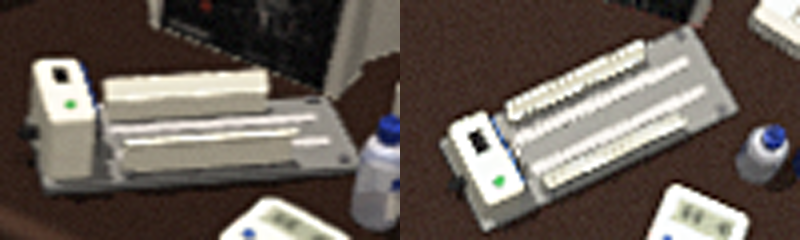

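```bash
python3 - <<'E'
from h import *
import pickle
C=pickle.load(open('c0.pkl','rb')); s,t=C['scene'],C['top']
def blobs(c,kind,box,amin):
    x=cv2.cvtColor(c['pixels'],cv2.COLOR_RGB2HSV); lo,hi=((100,140,40),(125,255,255)) if kind=='b' else ((5,150,120),(18,255,255))
    m=cv2.inRange(x,lo,hi); k=np.zeros_like(m);u,v,w,h=box;k[v:v+h,u:u+w]=m[v:v+h,u:u+w]
    n,l,st,ce=cv2.connectedComponentsWithStats(k)
    return [(ce[i].round(1).tolist(),st[i].tolist()) for i in range(1,n) if st[i,4]>=amin]
for k in 'ob':
    print(k,'s',blobs(s,k,(245,120,85,120),15)); print(k,'t',blobs(t,k,(232,128,93,120),15))
f,r=tri(s,(283,234.5),t,(292.5,232.5)); print('foot',f,r, onz(s,(283,234),0),onz(t,(292.5,232),0),'rfoot',onz(s,(323,222),0))
g=lambda n,x,y:(( (325+x/4,230+y/4)) if n=='s' else (340+(x-400)/4,218+y/4))
print('port top t',[onz(t,g('t',*p),.064).round(4) for p in [(440,143),(488,110),(535,190),(483,222)]])
print('base t',[onz(t,g('t',*p),.009).round(4) for p in [(690,27),(738,105),(487,230)]])
print('run t',[onz(t,g('t',*p),.011).round(4) for p in [(515,138),(688,62),(540,165),(703,92)]])
print('port top s',[onz(s,g('s',*p),.064).round(4) for p in [(33,62),(78,58),(98,125),(42,122)]])
print('base s',[onz(s,g('s',*p),.009).round(4) for p in [(325,98),(362,165),(42,190)]])
print('run s',[onz(s,g('s',*p),.011).round(4) for p in [(108,130),(315,118),(120,150),(330,142)]])
E
```

```text
o s [([292.6, 156.4], [281, 144, 25, 26, 304]), ([309.7, 178.4], [302, 177, 13, 5, 19]), ([293.4, 182.9], [290, 180, 11, 8, 18])]
o t [([275.4, 161.8], [269, 155, 14, 15, 90]), ([286.9, 172.0], [281, 165, 13, 15, 86]), ([298.7, 181.7], [293, 176, 13, 13, 86])]
b s [([298.1, 197.2], [285, 189, 23, 19, 214])]
b t [([305.0, 202.5], [299, 196, 13, 14, 96])]
foot [0.43028237 0.1343547  0.0056068 ] 3.1716006699865584e-06 [0.43925208 0.14129601 0.        ] [0.43375638 0.13568672 0.        ] rfoot [0.57890144 0.07233225 0.        ]
port top t [array([ 0.3903, -0.069 ,  0.064 ]), array([ 0.4264, -0.0993,  0.064 ]), array([ 0.3721, -0.1497,  0.064 ]), array([ 0.3369, -0.1164,  0.064 ])]
base t [array([ 0.5579, -0.2459,  0.009 ]), array([ 0.5009, -0.2974,  0.009 ]), array([ 0.346 , -0.1214,  0.009 ])]
run t [array([ 0.4261, -0.1259,  0.011 ]), array([ 0.5264, -0.25  ,  0.011 ]), array([ 0.409 , -0.1506,  0.011 ]), array([ 0.5039, -0.2671,  0.011 ])]
port top s [array([ 0.399 , -0.0728,  0.064 ]), array([ 0.4219, -0.0973,  0.064 ]), array([ 0.3607, -0.1472,  0.064 ]), array([ 0.3418, -0.1139,  0.064 ])]
base s [array([ 0.5532, -0.2437,  0.009 ]), array([ 0.492 , -0.2959,  0.009 ]), array([ 0.3384, -0.1189,  0.009 ])]
run s [array([ 0.422, -0.126,  0.011]), array([ 0.5225, -0.2475,  0.011 ]), array([ 0.4063, -0.1443,  0.011 ]), array([ 0.5016, -0.2675,  0.011 ])]
```

The rack crop shows the front blue grip at (232,325) in the scene half and (692,297) in the top half, with the three orange grips above it. The dock crop shows the port block at the left and two runners leading to the open end at lower right.

```bash
python3 - <<'E'
from h import *
import pickle
C=pickle.load(open('c0.pkl','rb')); s,t=C['scene'],C['top']
for z in (.2,.22,.24,.26):
    a=onz(t,(298.7,181.7),z);b=onz(t,(275.4,161.8),z+.0144);d=(b-a)[:2]
    print('upper',z,a[:2].round(3),np.linalg.norm(d).round(4),np.degrees(np.arctan2(d[1],d[0])).round(1))
print('grip1',onz(t,(305,202.5),.105),tri(s,(303.5,201.5),t,(305,202.5)))
print('centrif',onz(s,(363.7,236),0),onz(s,(406,254),0), 'top', onz(t,(370,214),0), onz(t,(415,222),0))
g=lambda x,y:(245+x/4,120+y/4)
print('stop lip scene z~.06 ',onz(s,g(150,395),.06),onz(s,g(318,365),.06))
E
```

```text
upper 0.2 [0.53  0.132] 0.0941 64.7
upper 0.22 [0.521 0.129] 0.0927 64.8
upper 0.24 [0.513 0.126] 0.0913 64.8
upper 0.26 [0.504 0.122] 0.0898 64.9
grip1 [0.50611991 0.10899551 0.105     ] (array([0.50803395, 0.10847082, 0.10218524]), np.float64(0.0024474779842741097))
centrif [ 0.58194855 -0.08473392  0.        ] [ 0.56747286 -0.23861862  0.        ] top [ 0.56277525 -0.09988885  0.        ] [ 0.5733598  -0.25304024  0.        ]
stop lip scene z~.06  [0.43795109 0.14085976 0.06      ] [0.55690468 0.05481244 0.06      ]
```
Rack yaw ~65°. Grip 1 centre approx (0.507,0.109,0.103) (blob of visible surfaces; probably biased slightly). Expected z: rack grip centre at h=55: rack (-72.3-8.6, 51.6+54.3)=(-80.9,105.9). OK z=.106. 

Careful with the scale: shifts go in units of 25 mm. That gives: -0.17 m is -6.8, -0.43 m is -17.2.

```bash
cat >> h.py <<'E'
def st(tag=''):
    s=ctrl.get_state(); print(tag,json.dumps({k:np.round(s[k],4).tolist() for k in ('time','qpos','eef_pos','tcp_rot','contact_force','opening')}))
    open('log.jsonl','a').write(json.dumps([np.array(s[k]).tolist() for k in ('qpos','eef_pos','tcp_rot')])+'\n'); return s
E
python3 -c "from h import *;st()"
echo '{"deltas":[[0,0,-2.4,0,0,-0.1,1],[-1.2,-1.6,-4,0,0,-0.25,1],[-2.64,-3.6,-5.6,0,0,-0.4,1],[-4,-5.4,-6.4,0,0,-0.55,1],[-5.44,-7.4,-6.8,0,0,-0.7,1],[-6.88,-9.36,-6.8,0,0,-0.88,1],[-8.4,-11.32,-6.8,0,0,-1.05,1],[-9.84,-13.32,-6.8,0,0,-1.2,1],[-11.2,-15.28,-6.8,0,0,-1.37,1],[-12.64,-17.2,-6.8,0,0,-1.536,1]]}' | python3 inch.py
python3 -c "from h import *;st()"
```

```text
{"time": 0.15, "qpos": [1.017, 0.287, 1.5779, 0.0, 1.2786, -0.15], "eef_pos": [0.2649, 0.6203, 0.2302], "tcp_rot": [0.2005, 0.9797, -0.0009, -0.0003], "contact_force": [0.6708, -0.3158, -0.2735], "opening": 1.0022}
time: 1.4
eef_pos: [0.3776, 0.144, 0.4013]
tcp_rot: [-0.514, 0.858, -0.0, 0.0]
contact_force: [0.8, -0.7, 0.5]
opening: 1.0
finger_force: 0.0
 {"time": 1.4, "qpos": [0.112, -0.4224, 1.9464, -0.0, 1.6172, -2.5379], "eef_pos": [0.3776, 0.144, 0.4013], "tcp_rot": [-0.5138, 0.8579, -0.0001, 0.0002], "contact_force": [0.8039, -0.6932, 0.5189], "opening": 0.9996}
```

```bash
cat > ik.py <<'E'
from h import *
from scipy.optimize import least_squares
L1,L2,OFF=.4325,.568,.101; LO=np.array([-2.77,-.9,.21,-1.53,.24,-2.84]);HI=np.array([2.77,2.22,2.48,4.67,2.81,2.84])
def fk(q,d=.25,s=1,hd=-.02):
    a=q[1]+q[2]
    w=R.from_euler('z',q[0]).apply([L1*np.sin(q[1])+L2*np.sin(a),OFF,hd+d+L1*np.cos(q[1])+L2*np.cos(a)])
    r=R.from_euler('ZYZYZ',[q[0],a,s*q[3],q[4],q[5]+np.pi/2]); return w+d*r.apply([0,0,1]),r
def ik(p,r,q0,d=.25,s=1):
    f=lambda q:(lambda P,Q:np.r_[(P-p)*10,(r.inv()*Q).as_rotvec()*2])(*fk(q,d,s))
    o=least_squares(f,np.clip(q0,LO+.01,HI-.01),bounds=(LO,HI)); return o.x,np.sqrt(2*o.cost)
def tool(backaz,tilt,flip):   # tool back leaning to azimuth backaz by tilt; flip=+1: camera (tool x) towards lean side/down
    b=np.array([np.cos(backaz),np.sin(backaz),0]); z=-np.cos(tilt)*np.array([0,0,1])-np.sin(tilt)*b
    y=np.cross([0,0,1],-b)*flip; return R.from_matrix(np.c_[np.cross(y,z),y,z])
E
python3 - <<'E'
from ik import *
rng=np.random.default_rng(0); yaw=np.radians(65); back=yaw+np.pi
tip=np.array([.512,.115,.10])
for s in (1,-1):
  for d in (.2,.27):
    for name,p in (('grasp',tip),('out',tip-.12*np.array([.42,.906,0])+[0,0,.05])):
      for flip in (1,-1):
        S=set()
        for i in range(25):
          q,e=ik(p,tool(back,np.radians(48),flip),rng.uniform(LO,HI),d,s)
          if e<1e-2:S.add(tuple((q.round(1)+0.).tolist()))
        print(s,d,name,flip,S)
print([fk(np.array(json.loads(l)[0]),.25)[0]-json.loads(l)[1] for l in open('log.jsonl')])
E
```

```text
Traceback (most recent call last):
  File "ik.py", line 10, in ik
    o=least_squares(f,np.clip(q0,LO+.01,HI-.01),bounds=(LO,HI)); return o.x,np.sqrt(2*o.cost)
  File "ik.py", line 9, in <lambda>
    f=lambda q:(lambda P,Q:np.r_[(P-p)*10,(r.inv()*Q).as_rotvec()*2])(*fk(q,d,s))
                                                                       ~~^^^^^^^
  File "ik.py", line 7, in fk
    r=R.from_euler('ZYZYZ',[q[0],a,s*q[3],q[4],q[5]+np.pi/2]); return w+d*r.apply([0,0,1]),r
  File "scipy/spatial/transform/_rotation.pyx", line 1413, in scipy.spatial.transform._rotation.Rotation.from_euler
ValueError: Expected axis specification to be a non-empty string of upto 3 characters, got ZYZYZ
```

```bash
sed -i "s/r=R.from_euler('ZYZYZ'.*/r=R.from_euler('ZYZ',[q[0],a,s*q[3]])*R.from_euler('YZ',[q[4],q[5]+np.pi\/2]); return w+d*r.apply([0,0,1]),r/" ik.py
cat > t.py <<'E'
from ik import *
rng=np.random.default_rng(0); yaw=np.radians(65); back=yaw+np.pi
tip=np.array([.512,.115,.10])
print([(fk(np.array(json.loads(l)[0]),.25)[0]-json.loads(l)[1]).round(4) for l in open('log.jsonl')])
for s in (1,-1):
  for d in (.2,.27):
    for name,p in (('grasp',tip),('out',tip-.12*np.array([.42,.906,0])+[0,0,.05])):
      for flip in (1,-1):
        S=set()
        for i in range(25):
          q,e=ik(p,tool(back,np.radians(48),flip),rng.uniform(LO,HI),d,s)
          if e<1e-2:S.add(tuple((q.round(1)+0.).tolist()))
        print(s,d,name,flip,S)
E
python3 t.py
```

```text
[array([-0.0008, -0.0011, -0.0001]), array([-0.0012, -0.    , -0.0002])]
1 0.2 grasp 1 {(-0.3, 0.0, 2.3, 1.1, 1.0, 2.6)}
1 0.2 grasp -1 {(-0.3, 0.0, 2.3, 1.1, 1.0, -0.5)}
1 0.2 out 1 {(-0.6, -0.1, 2.3, 0.9, 1.3, 2.6)}
1 0.2 out -1 {(-0.6, -0.1, 2.3, 0.9, 1.3, -0.5)}
1 0.27 grasp 1 {(-0.4, 0.0, 2.3, 1.0, 1.1, 2.5)}
1 0.27 grasp -1 {(-0.4, 0.0, 2.3, 1.0, 1.1, -0.6)}
1 0.27 out 1 {(-0.7, -0.1, 2.3, 0.8, 1.3, 2.5)}
1 0.27 out -1 {(-0.7, -0.1, 2.3, 0.8, 1.3, -0.7)}
-1 0.2 grasp 1 {(-0.3, 0.0, 2.3, -1.1, 1.0, 2.6)}
-1 0.2 grasp -1 {(-0.3, 0.0, 2.3, -1.1, 1.0, -0.5)}
-1 0.2 out 1 {(-0.6, -0.1, 2.3, -0.9, 1.3, 2.6)}
-1 0.2 out -1 {(-0.6, -0.1, 2.3, -0.9, 1.3, -0.5)}
-1 0.27 grasp 1 {(-0.4, 0.0, 2.3, -1.0, 1.1, 2.5)}
-1 0.27 grasp -1 {(-0.4, 0.0, 2.3, -1.0, 1.1, -0.6)}
-1 0.27 out 1 {(-0.7, -0.1, 2.3, -0.8, 1.3, 2.5)}
-1 0.27 out -1 {(-0.7, -0.1, 2.3, -0.8, 1.3, -0.7)}
```

```bash
echo '{"deltas":[[1.2,2,0,0,0,0,1],[2.4,4,0,0,0.1,0,1],[2.8,4.8,0,0,0.25,0,1],[2.8,4.8,0,0,0.25,0,1]]}' | python3 inch.py
python3 -c "from h import *;st()"
```

```text
time: 1.9
eef_pos: [0.2382, 0.1421, 0.401]
tcp_rot: [-0.509, 0.852, -0.064, -0.107]
contact_force: [0.4, 0.1, -0.9]
opening: 1.0
finger_force: 0.0
 {"time": 1.9, "qpos": [0.324, -0.6148, 2.079, -0.1767, 1.8567, -2.3597], "eef_pos": [0.2382, 0.1421, 0.401], "tcp_rot": [-0.5094, 0.8515, -0.0637, -0.1067], "contact_force": [0.4203, 0.0764, -0.9338], "opening": 0.9996}
```

```bash
cat > t.py <<'E'
from ik import *
q,p,r=map(np.array,json.loads(open('log.jsonl').readlines()[-1]))
for s in (1,-1):
    print(s,[(d,(fk(q,d,s)[0]-p).round(4).tolist()) for d in (.2,.25,.3)],(fk(q,.25,s)[1].inv()*R.from_quat(r)).magnitude())
E
python3 t.py
```

```text
1 [(0.2, [0.0052, 0.0106, -0.0011]), (0.25, [-0.0007, -0.0003, 0.0004]), (0.3, [-0.0065, -0.0111, 0.002])] 3.048576009858316e-16
-1 [(0.2, [-0.0163, 0.0746, -0.0011]), (0.25, [-0.0275, 0.0797, 0.0004]), (0.3, [-0.0388, 0.0848, 0.002])] 0.353461895282781
```

```bash
cat >> ik.py <<'E'
def delta(p,r,n=5,show=True):
    s=ctrl.get_state(); p0=np.array(s['eef_pos']); r0=R.from_quat(s['tcp_rot']); q=np.array(s['qpos'])
    D=r0.inv().apply(np.array(p)-p0); V=(r0.inv()*r).as_rotvec()
    print('D',D.round(4).tolist(),'V',V.round(3).tolist(),'|',np.linalg.norm(D).round(3),np.linalg.norm(V).round(3),'opening',round(s['opening'],3),'F',np.round(s['contact_force'],1))
    for i in range(1,n+1):
        f=i/n; q,e=ik(p0+r0.apply(D*f),r0*R.from_rotvec(V*f),q); print(f,q.round(2).tolist(),'err',round(e,4)) if show else 0
E
cat > t.py <<'E'
from ik import *
yaw=np.radians(65); t=np.radians(55); r=tool(yaw+np.pi,t,-1)
delta(np.array([.44,-.03,.33]),r)
tip=np.array([.512,.115,.10])
z=r.apply([0,0,1]); q=np.array([-.4,0,2.3,1,1,-.6])
for k in (.3,.2,.12,.06,0): q,e=ik(tip-k*z,r,q); print(k,(tip-k*z).round(3),q.round(2),e)
E
python3 t.py
```

```text
D [0.037, -0.2592, 0.0826] V [-1.756, 0.03, 2.541] | 0.275 3.089 opening 1.0 F [ 0.4  0.1 -0.9]
0.2 [0.0, -0.48, 2.04, 0.02, 1.95, -2.08] err 0.0
0.4 [-0.27, -0.36, 2.02, 0.24, 2.01, -1.74] err 0.0
0.6 [-0.5, -0.28, 2.05, 0.48, 2.0, -1.34] err 0.0
0.8 [-0.68, -0.28, 2.11, 0.71, 1.89, -0.91] err 0.0
1.0 [-0.79, -0.33, 2.2, 0.88, 1.68, -0.45] err 0.0
0.3 [ 0.408 -0.108  0.272] [-0.97 -0.22  2.22  0.79  1.71 -0.66] 1.23017069714012e-11
0.2 [ 0.443 -0.033  0.215] [-0.8  -0.18  2.3   0.88  1.52 -0.65] 4.974883180151983e-13
0.12 [0.47  0.026 0.169] [-0.64 -0.11  2.34  0.97  1.35 -0.65] 7.127401194279006e-12
0.06 [0.491 0.07  0.134] [-0.52 -0.02  2.34  1.05  1.23 -0.68] 3.968173789706046e-15
0 [0.512 0.115 0.1  ] [-0.4   0.08  2.32  1.15  1.11 -0.72] 1.6584115056758909e-12
```

```bash
echo '{"deltas":[[0.08,-0.6,0.2,-0.1,0.002,0.147,1],[0.16,-1.2,0.4,-0.2,0.003,0.29,1],[0.28,-1.84,0.6,-0.31,0.005,0.45,1],[0.36,-2.48,0.8,-0.42,0.007,0.61,1],[0.44,-3.12,1,-0.525,0.009,0.76,1],[0.52,-3.72,1.2,-0.63,0.011,0.91,1],[0.64,-4.4,1.4,-0.74,0.013,1.07,1],[0.72,-4.96,1.6,-0.84,0.015,1.22,1],[0.8,-5.6,1.8,-0.95,0.016,1.375,1],[0.8,-5.6,1.8,-0.95,0.016,1.375,1]]}' | python3 inch.py; python3 t.py | head -6
```

```text
time: 3.15
eef_pos: [0.3481, 0.0459, 0.3615]
tcp_rot: [0.227, 0.907, 0.249, -0.253]
contact_force: [-0.0, -0.1, 0.4]
opening: 1.001
finger_force: 0.0
D [-0.1104, -0.0197, -0.0512] V [-0.799, 0.015, 1.16] | 0.123 1.409 opening 1.001 F [-0.  -0.1  0.4]
0.2 [-0.54, -0.28, 2.05, 0.52, 1.98, -1.27] err 0.0
0.4 [-0.62, -0.27, 2.08, 0.63, 1.94, -1.07] err 0.0
0.6 [-0.7, -0.28, 2.12, 0.72, 1.88, -0.87] err 0.0
0.8 [-0.75, -0.3, 2.16, 0.81, 1.79, -0.66] err 0.0
1.0 [-0.79, -0.33, 2.2, 0.88, 1.68, -0.45] err 0.0
```

```bash
echo '{"deltas":[[-0.56,-0.12,-0.24,-0.1,0.002,0.145,1],[-1.12,-0.2,-0.52,-0.2,0.004,0.29,1],[-1.68,-0.3,-0.78,-0.3,0.006,0.44,1],[-2.2,-0.4,-1.04,-0.4,0.0075,0.58,1],[-2.8,-0.5,-1.28,-0.5,0.009,0.725,1],[-3.32,-0.6,-1.52,-0.6,0.011,0.87,1],[-3.88,-0.7,-1.8,-0.7,0.013,1.015,1],[-4.4,-0.8,-2.04,-0.8,0.015,1.16,1],[-4.4,-0.8,-2.04,-0.8,0.015,1.16,1]]}' | python3 inch.py; cat > look.py <<'E'
from h import *; import sys,pickle
f=sys.argv[1]; c=cam('wrist'); save(c,f+'.png'); pickle.dump(c,open(f+'.pkl','wb')); st()
E
python3 look.py w1
```

```text
time: 4.28
eef_pos: [0.4389, -0.0278, 0.3315]
tcp_rot: [0.746, 0.48, 0.389, -0.247]
contact_force: [0.5, -0.8, 0.8]
opening: 1.002
finger_force: 0.0
 {"time": 4.325, "qpos": [-0.7892, -0.3266, 2.19, 0.8812, 1.6789, -0.4513], "eef_pos": [0.439, -0.0277, 0.3318], "tcp_rot": [0.746, 0.4804, 0.3893, -0.2474], "contact_force": [-0.2019, -0.8385, -0.2968], "opening": 0.9988}
```

View pics/w1.png

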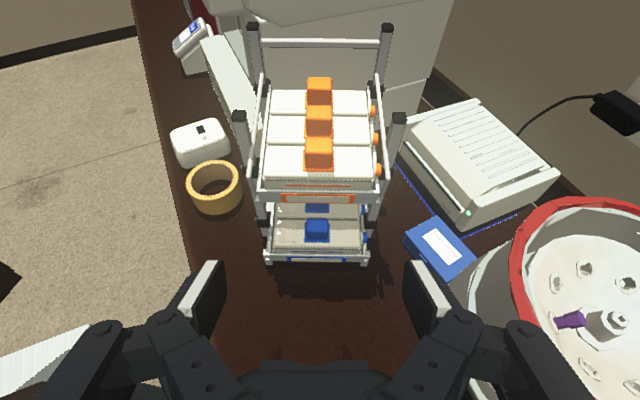

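The wrist view is centred on the rack: orange grips in column 319 (rows 90-155), the front blue grip at (316,231), the stop-plate ends near (265,260) and (369,262).

```bash
cat > t.py <<'E'
from ik import *
yaw=np.radians(65); r=tool(yaw+np.pi,np.radians(55),-1)
delta(np.array([.462,.010,.19]),r,3)
E
python3 t.py
```

```text
D [-0.0909, 0.0045, 0.1173] V [-0.003, 0.001, 0.008] | 0.149 0.009 opening 0.999 F [-0.2 -0.8 -0.3]
0.3333333333333333 [-0.76, -0.29, 2.25, 0.89, 1.59, -0.5] err 0.0
0.6666666666666666 [-0.72, -0.23, 2.3, 0.91, 1.5, -0.56] err 0.0
1.0 [-0.68, -0.15, 2.33, 0.94, 1.41, -0.63] err 0.0
```

```bash
echo '{"deltas":[[-1.2,0.06,1.56,0,0,0,1],[-2.4,0.12,3.12,0,0,0,1],[-3.64,0.18,4.68,0,0,0,1],[-3.64,0.18,4.68,0,0,0,1],[-3.64,0.18,4.68,0,0,0,1]]}' | python3 inch.py; python3 look.py w2; python3 - <<'E'
import cv2; a=cv2.imread('pics/w2.png'); cv2.imwrite('pics/w2c.png',cv2.resize(a[60:280,180:460],None,fx=2.7,fy=2.7,interpolation=cv2.INTER_CUBIC))
E
```

```text
time: 4.95
eef_pos: [0.4627, 0.0093, 0.1917]
tcp_rot: [0.746, 0.48, 0.39, -0.247]
contact_force: [0.8, -0.6, 1.1]
opening: 0.999
finger_force: 0.0
 {"time": 5.0, "qpos": [-0.6825, -0.1225, 2.3026, 0.9356, 1.4052, -0.641], "eef_pos": [0.463, 0.0088, 0.1923], "tcp_rot": [0.7463, 0.4798, 0.3901, -0.2464], "contact_force": [0.2382, -0.8843, 0.6664], "opening": 1.0013}
```

View pics/w2c.png

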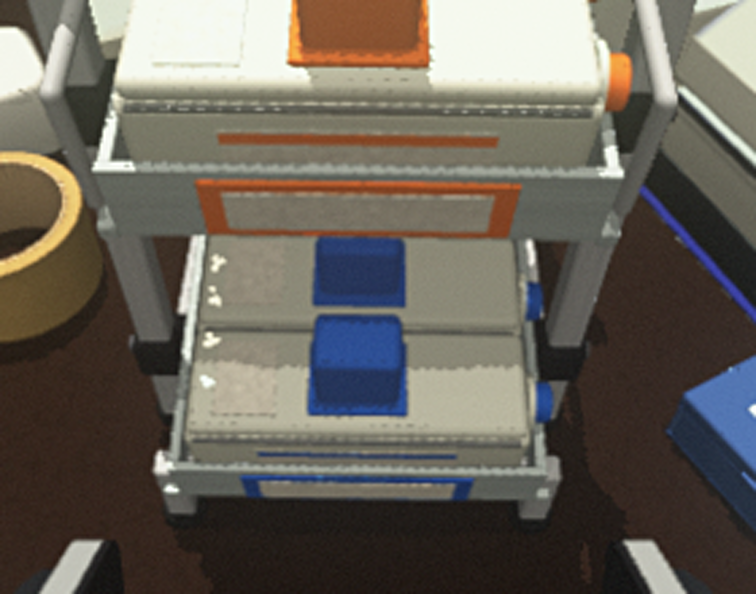

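The crop shows the front cassette: top front edge (190,437)-(527,437), top back edge (198,328)-(520,328), grip top face (318,316)-(400,316) to (313,345)-(403,345), spout at (544,402). The upper lane plate's lower edge is at row 235, behind the gripper's path.

```bash
cat > m.py <<'E'
from h import *; import pickle
c=pickle.load(open('w2.pkl','rb')); g=lambda x,y:(180+x/2.7,60+y/2.7)
P=lambda x,y,z:onz(c,g(x,y),z)
fl,fr=P(190,437,.0875),P(527,437,.0875); bl,br=P(198,328,.0947),P(520,328,.0947)
print('front',fl.round(4),fr.round(4),np.linalg.norm(fr-fl),'back',bl.round(4),br.round(4),np.linalg.norm(br-bl),'depth',np.linalg.norm((fl+fr-bl-br)/2)) 
for a,b in((fl,fr),(bl,br)):
    d=a-b; print('yaw',np.degrees(np.arctan2(d[1],d[0]))-90)
print('mid top',(fl+fr+bl+br)[:2]/4)
ul,ur=P(100,237,.16),P(610,237,.16); d=ul-ur; print('upper edge',ul,ur,np.degrees(np.arctan2(d[1],d[0]))-90)
sl,sr=P(157,466,.062),P(555,466,.062); d=sl-sr; print('stop',sl,sr,np.degrees(np.arctan2(d[1],d[0]))-90)
print('grip top back mid',P(359,316,.1224),'base flange mid',P(357.5,413,.09))
E
python3 m.py
```

```text
front [0.4452 0.1152 0.0875] [0.5541 0.0657 0.0875] 0.11964027040229748 back [0.4625 0.1556 0.0947] [0.5736 0.1052 0.0947] 0.12194188036279702 depth 0.04456030808077207
yaw 65.53586432909535
yaw 65.59281406383136
mid top [0.50884319 0.11039339]
upper edge [0.43876081 0.14714409 0.16      ] [0.58046057 0.08299771 0.16      ] 65.64410934216136
stop [0.43083771 0.12479704 0.062     ] [0.5691563  0.06183292 0.062     ] 65.52445781664915
grip top back mid [0.5106966 0.1146234 0.1224   ] base flange mid [0.50280276 0.09841392 0.09      ]
```

```bash
cat > t.py <<'E'
from ik import *
r=tool(np.radians(65.55)+np.pi,np.radians(55),-1)
delta(np.array([.5123,.1183,.1046]),r,3)
E
python3 t.py
```

```text
D [-0.0028, -0.0016, 0.1487] V [0.008, 0.001, 0.003] | 0.149 0.008 opening 1.001 F [ 0.2 -0.9  0.7]
0.3333333333333333 [-0.59, -0.09, 2.33, 0.99, 1.31, -0.65] err 0.0
0.6666666666666666 [-0.49, -0.01, 2.33, 1.06, 1.21, -0.67] err 0.0
1.0 [-0.39, 0.07, 2.31, 1.14, 1.12, -0.7] err 0.0
```

Careful with the scale: shifts go in units of 25 mm. That gives: 0.14 m is 5.6, 0.125 m is 5.

```bash
echo '{"deltas":[[-0.12,-0.06,1.2,0.008,0,0.003,1],[-0.12,-0.06,2.6,0.008,0,0.003,1],[-0.12,-0.06,4,0.008,0,0.003,1],[-0.12,-0.06,5,0.008,0,0.003,1],[-0.12,-0.06,5.6,0.008,0,0.003,1],[-0.12,-0.06,5.6,0.008,0,0.003,1]]}' | python3 inch.py; python3 t.py;python3 look.py w3
```

```text
time: 5.75
eef_pos: [0.5085, 0.1129, 0.1079]
tcp_rot: [0.746, 0.48, 0.387, -0.251]
contact_force: [-0.2, -0.9, 0.1]
opening: 1.004
finger_force: 0.0
D [0.001, 0.0012, 0.0073] V [-0.002, 0.0, -0.003] | 0.007 0.004 opening 1.004 F [-0.2 -0.9  0.1]
0.3333333333333333 [-0.4, 0.06, 2.32, 1.13, 1.13, -0.7] err 0.0
0.6666666666666666 [-0.4, 0.07, 2.31, 1.14, 1.12, -0.7] err 0.0
1.0 [-0.39, 0.07, 2.31, 1.14, 1.12, -0.7] err 0.0
 {"time": 5.8, "qpos": [-0.4081, 0.0918, 2.2928, 1.1323, 1.1303, -0.7049], "eef_pos": [0.5086, 0.1124, 0.1081], "tcp_rot": [0.7463, 0.4794, 0.3874, -0.2511], "contact_force": [1.3469, 0.303, -0.0495], "opening": 1.0033}
```

View pics/w3.png

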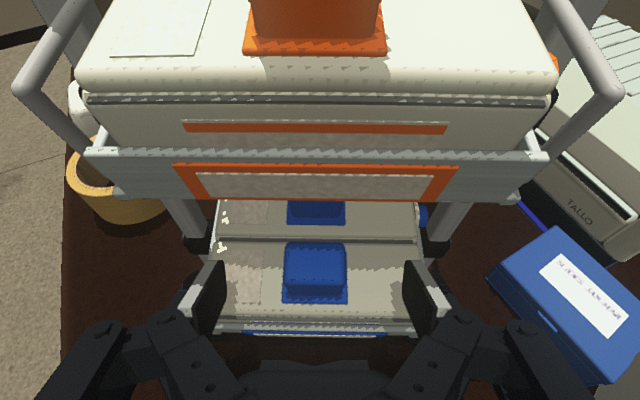

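The fingers straddle the front grip: grip centre is at u≈315 and the fingers at 224 and 405. The upper lane is clear of the hand.

```bash
echo '{"deltas":[[0.04,0.04,0.16,0,0,0,1],[0.04,0.04,0.32,0,0,0,1],[0.04,0.04,0.32,0,0,0,0.7],[0.04,0.04,0.32,0,0,0,0.5],[0.04,0.04,0.32,0,0,0,0.3],[0.04,0.04,0.32,0,0,0,0.2],[0.04,0.04,0.32,0,0,0,0.1],[0.04,0.04,0.32,0,0,0,0]]}' | python3 inch.py 50; python3 t.py
```

```text
time: 6.8
eef_pos: [0.5116, 0.119, 0.1034]
tcp_rot: [0.747, 0.479, 0.387, -0.252]
contact_force: [-2.9, -1.0, 2.6]
opening: 0.339
finger_force: 51.0
D [0.0008, 0.0009, -0.001] V [-0.003, 0.0, -0.005] | 0.002 0.005 opening 0.339 F [-2.9 -1.   2.6]
0.3333333333333333 [-0.39, 0.07, 2.31, 1.14, 1.12, -0.7] err 0.0
0.6666666666666666 [-0.39, 0.07, 2.31, 1.14, 1.12, -0.7] err 0.0
1.0 [-0.39, 0.07, 2.31, 1.14, 1.12, -0.7] err 0.0
```

Scaled: -0.006 m is -0.24, 0.006 m is 0.24.

```bash
echo '{"deltas":[[0.24,0,-0.24,0,0,0,0],[0.48,0,-0.48,0,0,0,0],[0.7,0,-0.68,0,0,0,0],[0.24,0,-1.32,0,0,0,0],[-0.32,0,-2.12,0,0,0,0],[-1,0,-3.08,0,0,0,0],[-1.6,0,-4,0,0,0,0],[-2.28,0,-4.92,0,0,0,0],[-2.28,0,-4.92,0,0,0,0]]}' | python3 inch.py
cat > t2.py <<'E'
from ik import *
q0=np.array(ctrl.get_state()['qpos']); rng=np.random.default_rng(1)
def best(p,r,q0):
    S=[]
    for i in range(12):
        q,e=ik(np.array(p),r,q0 if i==0 else rng.uniform(LO,HI))
        if e<1e-3 and not any(np.allclose(q,x,atol=.1) for x in S): S.append(q)
    return [x.round(2).tolist() for x in S]
for psi,Q in ((65.55,(.455,-.008)),(65.55,(.449,-.021)),(30,(.49,-.01))):
    a=np.radians(psi); u=np.array([np.cos(a),np.sin(a),0]); Q=np.array([*Q,0])
    print(psi,Q,'place',best(Q+.010*u+[0,0,.052],tool(a+np.pi,np.radians(46),-1),q0))
    for f in (1,-1): print('  regrasp',f,best(Q+[0,0,.045],tool(a+np.pi,0.0,f),q0))
a=np.radians(-141)
for k in (-.01,.03):
  for f in (1,-1): print('dock',k,f,best(np.array([.449,-.184,.056])+k*np.array([-np.sin(a),np.cos(a),0]),tool(a+np.pi,0.0,f),q0))
  print('dock lean',best(np.array([.449,-.184,.061])+k*np.array([-np.sin(a),np.cos(a),0]),tool(a+np.pi,.8,-1),q0))
E
python3 t2.py
```

```text
time: 7.92
eef_pos: [0.4569, -0.0045, 0.1278]
tcp_rot: [0.748, 0.478, 0.387, -0.25]
contact_force: [-1.0, -0.6, -3.2]
opening: 0.339
finger_force: 51.2
65.55 [ 0.455 -0.008  0.   ] place [[-0.64, 0.09, 2.35, 0.89, 1.12, -0.8]]
  regrasp 1 []
  regrasp -1 [[-0.24, 0.02, 2.25, 0.0, 0.87, 0.19]]
65.55 [ 0.449 -0.021  0.   ] place [[-0.68, 0.09, 2.35, 0.87, 1.14, -0.82]]
  regrasp 1 []
  regrasp -1 [[-0.27, 0.01, 2.26, -0.0, 0.87, 0.15]]
30 [ 0.49 -0.01  0.  ] place []
  regrasp 1 [[-0.23, 0.1, 2.17, -0.0, 0.87, -2.32]]
  regrasp -1 [[-0.23, 0.1, 2.17, -0.0, 0.87, 0.82]]
dock -0.01 1 [[-0.59, 0.05, 2.19, -0.0, 0.89, 0.3]]
dock -0.01 -1 []
dock lean [[-0.28, 0.4, 1.94, -0.64, 1.38, -2.22]]
dock 0.03 1 [[-0.62, 0.13, 2.11, 0.0, 0.9, 0.27]]
dock 0.03 -1 []
dock lean [[-0.32, 0.45, 1.86, -0.66, 1.38, -2.25]]
```

```bash
python3 - <<'E'
import re
s=open('t2.py').read().split('for psi')[0]+'''
a=np.radians(-141)
for l in (.1,.15,.2,.3):
  for k in (-.01,.03): print('dock',l,k,best(np.array([.449,-.184,.056])+k*np.array([-np.sin(a),np.cos(a),0]),tool(a+np.pi,l,-1),q0))
for psi in (65.55,55,45):
 for Q in ((.455,-.008),(.46,-.0),(.48,-.01)):
  a=np.radians(psi); u=np.array([np.cos(a),np.sin(a),0]); Q=np.array([*Q,0])
  print(psi,Q,'place',best(Q+.010*u+[0,0,.052],tool(a+np.pi,np.radians(46),-1),q0),'re.2',best(Q+[0,0,.045],tool(a+np.pi,.2,-1),q0),'re flip',best(Q+[0,0,.045],tool(a+np.pi,0,1),q0))
'''
open('t3.py','w').write(s)
E
python3 t3.py
```

```text
dock 0.1 -0.01 [[-0.54, 0.08, 2.16, -0.12, 0.93, -2.72]]
dock 0.1 0.03 [[-0.57, 0.16, 2.08, -0.12, 0.94, -2.75]]
dock 0.15 -0.01 [[-0.52, 0.1, 2.15, -0.17, 0.95, -2.67]]
dock 0.15 0.03 [[-0.55, 0.17, 2.07, -0.17, 0.96, -2.69]]
dock 0.2 -0.01 [[-0.49, 0.12, 2.13, -0.22, 0.98, -2.61]]
dock 0.2 0.03 [[-0.52, 0.19, 2.05, -0.22, 0.98, -2.64]]
dock 0.3 -0.01 [[-0.45, 0.16, 2.1, -0.32, 1.03, -2.52]]
dock 0.3 0.03 [[-0.48, 0.23, 2.02, -0.32, 1.04, -2.55]]
65.55 [ 0.455 -0.008  0.   ] place [[-0.64, 0.09, 2.35, 0.89, 1.12, -0.8]] re.2 [[-0.35, -0.01, 2.29, 0.26, 0.86, -0.1]] re flip []
65.55 [ 0.46 -0.    0.  ] place [[-0.62, 0.1, 2.35, 0.91, 1.11, -0.79]] re.2 [[-0.33, 0.0, 2.28, 0.27, 0.85, -0.08]] re flip []
65.55 [ 0.48 -0.01  0.  ] place [[-0.61, 0.14, 2.29, 0.91, 1.11, -0.78]] re.2 [[-0.34, 0.05, 2.23, 0.26, 0.86, -0.09]] re flip []
55 [ 0.455 -0.008  0.   ] place [[-0.65, 0.02, 2.42, 0.99, 1.03, -0.73]] re.2 [[-0.35, -0.03, 2.31, 0.27, 0.82, 0.08]] re flip [[-0.24, 0.02, 2.25, -0.0, 0.87, -2.77]]
55 [ 0.46 -0.    0.  ] place [[-0.63, 0.03, 2.42, 1.01, 1.02, -0.72]] re.2 [[-0.33, -0.02, 2.3, 0.26, 0.82, 0.1]] re flip [[-0.22, 0.04, 2.24, -0.0, 0.87, -2.75]]
55 [ 0.48 -0.01  0.  ] place [[-0.62, 0.08, 2.37, 1.01, 1.01, -0.71]] re.2 [[-0.34, 0.03, 2.25, 0.26, 0.82, 0.1]] re flip [[-0.23, 0.08, 2.19, -0.0, 0.87, -2.76]]
45 [ 0.455 -0.008  0.   ] place [] re.2 [[-0.34, -0.04, 2.33, 0.26, 0.79, 0.27]] re flip [[-0.24, 0.02, 2.25, -0.0, 0.87, -2.6]]
45 [ 0.46 -0.    0.  ] place [] re.2 [[-0.32, -0.03, 2.32, 0.25, 0.78, 0.29]] re flip [[-0.22, 0.04, 2.24, -0.0, 0.87, -2.58]]
45 [ 0.48 -0.01  0.  ] place [[-0.61, 0.01, 2.43, 1.11, 0.91, -0.65]] re.2 [[-0.33, 0.02, 2.27, 0.26, 0.78, 0.28]] re flip [[-0.23, 0.08, 2.19, -0.0, 0.87, -2.59]]
```

```bash
cat > t.py <<'E'
from ik import *
a=np.radians(65.55); r=tool(a+np.pi,np.radians(46),-1)
delta(np.array([.460+.0042,-.004+.0093,.060]),r,3)
E
python3 t.py
```

```text
D [-0.0486, 0.0027, 0.0487] V [0.001, -0.155, -0.005] | 0.069 0.155 opening 0.339 F [-1.  -0.6 -3.2]
0.3333333333333333 [-0.69, 0.01, 2.35, 0.92, 1.27, -0.78] err 0.0
0.6666666666666666 [-0.66, 0.05, 2.35, 0.91, 1.2, -0.78] err 0.0
1.0 [-0.63, 0.08, 2.34, 0.89, 1.13, -0.78] err 0.0
```

Scaled: 0.0487 m is 1.948, -0.0486 m is -1.944.

```bash
echo '{"deltas":[[-0.48,0,0.48,0,-0.04,0,0],[-0.96,0.04,0.96,0,-0.08,-0.002,0],[-1.44,0.08,1.44,0,-0.12,-0.004,0],[-1.944,0.108,1.948,0.001,-0.155,-0.005,0],[-1.944,0.108,1.948,0.001,-0.155,-0.005,0],[-1.944,0.108,1.948,0.001,-0.155,-0.005,0]]}' | python3 inch.py; python3 look.py w4
echo '{"deltas":[[-0.06,0,0.06,0,0,0,0],[-0.12,0,0.12,0,0,0,0],[-0.12,0,0.12,0,0,0,0]]}' | python3 inch.py
echo '{"deltas":[[-0.04,0,0.04,0,0,0,0],[-0.08,0,0.08,0,0,0,0],[-0.08,0,0.08,0,0,0,0]]}' | python3 inch.py
```

```text
time: 8.68
eef_pos: [0.4639, 0.0076, 0.06]
tcp_rot: [0.773, 0.499, 0.329, -0.213]
contact_force: [0.1, 0.0, -2.9]
opening: 0.34
finger_force: 51.1
 {"time": 8.725, "qpos": [-0.6238, 0.1146, 2.3168, 0.8993, 1.1245, -0.7824], "eef_pos": [0.464, 0.0073, 0.06], "tcp_rot": [0.7729, 0.4992, 0.3287, -0.213], "contact_force": [1.102, 0.5664, -2.4943], "opening": 0.3362}
time: 9.1
eef_pos: [0.4635, 0.0075, 0.055]
tcp_rot: [0.773, 0.499, 0.328, -0.213]
contact_force: [-0.5, 0.9, -2.9]
opening: 0.342
finger_force: 51.1
time: 9.48
eef_pos: [0.4635, 0.0076, 0.0522]
tcp_rot: [0.773, 0.499, 0.328, -0.213]
contact_force: [0.0, -0.0, -2.6]
opening: 0.337
finger_force: 51.1
```

View pics/w4.png

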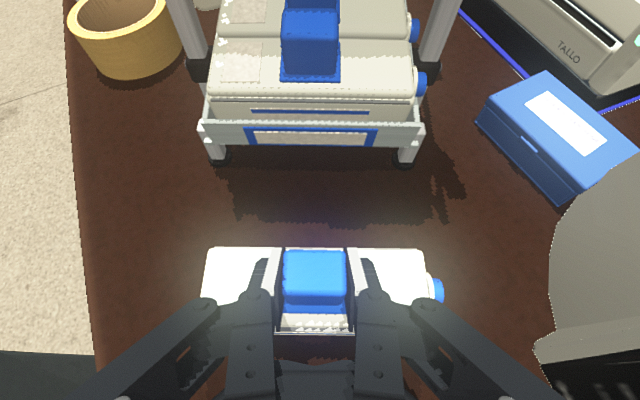

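The cassette is held level at (315,285), spout at right (437,291), and the waiting cassettes have rolled down to the stop. The area below is clear.

```bash
echo '{"deltas":[[-0.02,0,0.02,0,0,0,0],[-0.04,0,0.04,0,0,0,0],[-0.04,0,0.04,0,0,0,0]]}' | python3 inch.py
echo '{"deltas":[[-0.02,0,0.02,0,0,0,0],[-0.04,0,0.04,0,0,0,0],[-0.04,0,0.04,0,0,0,0]]}' | python3 inch.py
```

```text
time: 9.85
eef_pos: [0.4638, 0.0076, 0.0512]
tcp_rot: [0.773, 0.499, 0.328, -0.213]
contact_force: [-0.2, -0.4, -0.8]
opening: 0.339
finger_force: 51.3
time: 10.22
eef_pos: [0.4639, 0.0076, 0.051]
tcp_rot: [0.772, 0.499, 0.329, -0.214]
contact_force: [-5.2, -3.0, 8.8]
opening: 0.339
finger_force: 52.6
```

Scaled: -0.05 m is -2, -0.075 m is -3.

```bash
echo '{"deltas":[[0.028,0,-0.028,0,0,0,0],[0.028,0,-0.028,0,0,0,0.5],[0.028,0,-0.028,0,0,0,0.7],[0.028,0,-0.028,0,0,0,0.9],[0.028,0,-0.028,0,0,0,0.9],[0.028,0,-0.8,0,0,0,0.9],[0.028,0,-2,0,0,0,0.9],[0.028,0,-3,0,0,0,0.9],[0.028,0,-3,0,0,0,0.9]]}' | python3 inch.py
cat > t.py <<'E'
from ik import *
a=np.radians(65.55); r=tool(a+np.pi,.2,-1)
T=np.array([.4595,-.0015,.045])-r.apply([0,0,.05])
print(T);delta(T,r,3)
E
python3 t.py; python3 look.py w5
python3 - <<'E'
from h import *; import pickle
c=pickle.load(open('w5.pkl','rb')); x=cv2.cvtColor(c['pixels'],cv2.COLOR_RGB2HSV); m=cv2.inRange(x,(100,120,60),(125,255,255)); m[:180]=0
n,l,s,ce=cv2.connectedComponentsWithStats(m); print([(s[i].tolist(),ce[i].round(1)) for i in range(1,n) if s[i,4]>60])
E
```

```text
time: 11.35
eef_pos: [0.4427, -0.0436, 0.1039]
tcp_rot: [0.774, 0.499, 0.329, -0.211]
contact_force: [-0.5, -0.7, 0.3]
opening: 0.897
finger_force: 0.0
[ 0.45538855 -0.01054266  0.09400333]
D [0.0175, -0.0022, 0.0323] V [0.002, -0.603, 0.002] | 0.037 0.603 opening 0.897 F [-0.5 -0.7  0.3]
0.3333333333333333 [-0.64, -0.08, 2.33, 0.66, 1.13, -0.57] err 0.0
0.6666666666666666 [-0.5, -0.11, 2.31, 0.47, 1.03, -0.34] err 0.0
1.0 [-0.36, -0.1, 2.27, 0.24, 0.97, -0.07] err 0.0
 {"time": 11.4, "qpos": [-0.7516, 0.0152, 2.3107, 0.799, 1.258, -0.76], "eef_pos": [0.4421, -0.0424, 0.1028], "tcp_rot": [0.7734, 0.4989, 0.3287, -0.2119], "contact_force": [-1.0304, -0.4833, 0.7706], "opening": 0.9007}
[([288, 197, 47, 48, 1577], array([311.6, 217.1])), ([397, 226, 7, 19, 120], array([399.8, 235.2]))]
```

View pics/w5.png

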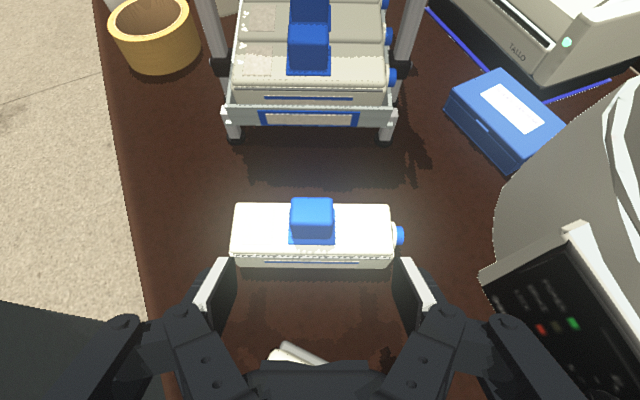

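The cassette stands flat on the worktop: top back edge (236,203)-(389,206), top front edge (231,258)-(394,261), grip centre column 312. Three cassettes sit at the stop in the rack.

```bash
python3 - <<'E'
from h import *; import pickle
c=pickle.load(open('w5.pkl','rb')); P=lambda u,v,z=.04:onz(c,(u,v),z)
a=[P(236,203),P(389,206),P(231,258),P(394,261)]; print(np.round(a,4)); print('mid',np.mean(a,0))
for i in(0,2): d=a[i]-a[i+1]; print(np.degrees(np.arctan2(d[1],d[0]))-90,np.linalg.norm(d))
print('grip back top edge mid',P(312,198,.07))
E
```

```text
[[ 4.135e-01  4.180e-02  4.000e-02]
 [ 5.236e-01 -1.090e-02  4.000e-02]
 [ 3.961e-01  2.000e-04  4.000e-02]
 [ 5.041e-01 -5.110e-02  4.000e-02]]
mid [ 0.45933487 -0.00498607  0.04      ]
64.43542579043589 0.1219525823564592
64.57594418419845 0.11952076960410353
grip back top edge mid [0.46442789 0.00681243 0.07      ]
```

```bash
sed -i 's/65.55/65.0/; s/T=.*/T=np.array([.461,-.0003,.046])-r.apply([0,0,K])/; s/^a=/import sys;K=float(sys.argv[1]);a=/' t.py; python3 t.py .05 | head -2
echo '{"deltas":[[0.04,0,-0.4,0,-0.1,0,0.9],[0.16,0,-0.4,0,-0.2,0,0.9],[0.28,-0.04,0,0,-0.3,0,0.9],[0.4,-0.04,0.4,0,-0.4,0,0.9],[0.56,-0.08,0.8,0,-0.5,0,0.9],[0.68,-0.08,1.2,0,-0.6,0,0.9],[0.68,-0.08,1.2,0,-0.6,0,0.9]]}' | python3 inch.py; python3 t.py 0.03; python3 t.py 0
```

```text
[ 0.45680194 -0.00930278  0.09500333]
D [0.0195, -0.0003, 0.0315] V [-0.005, -0.604, 0.01] | 0.037 0.604 opening 0.901 F [-1.  -0.5  0.8]
time: 12.28
eef_pos: [0.4531, -0.0079, 0.0927]
tcp_rot: [0.834, 0.542, 0.085, -0.057]
contact_force: [-0.4, -0.4, -0.2]
opening: 0.9
finger_force: 0.0
[ 0.45848116 -0.00570167  0.075402  ]
D [0.0006, 0.0041, 0.0177] V [-0.007, -0.005, 0.016] | 0.018 0.018 opening 0.9 F [-0.4 -0.4 -0.2]
0.3333333333333333 [-0.36, -0.09, 2.27, 0.25, 0.96, -0.07] err 0.0
0.6666666666666666 [-0.35, -0.07, 2.27, 0.25, 0.94, -0.07] err 0.0
1.0 [-0.35, -0.06, 2.27, 0.25, 0.92, -0.06] err 0.0
[ 4.61e-01 -3.00e-04  4.60e-02]
D [0.0004, 0.0043, 0.0477] V [-0.007, -0.005, 0.016] | 0.048 0.018 opening 0.9 F [-0.4 -0.4 -0.2]
0.3333333333333333 [-0.35, -0.07, 2.28, 0.25, 0.93, -0.08] err 0.0
0.6666666666666666 [-0.34, -0.03, 2.28, 0.26, 0.89, -0.07] err 0.0
1.0 [-0.33, 0.0, 2.28, 0.27, 0.85, -0.07] err 0.0
```

Scaled: 0.047 m is 1.88, 0.042 m is 1.68.

```bash
echo '{"deltas":[[0,0.08,0.6,-0.007,-0.005,0.016,0.9],[0,0.16,1.2,-0.007,-0.005,0.016,0.9],[0,0.16,1.68,-0.007,-0.005,0.016,0.9],[0,0.16,1.88,-0.007,-0.005,0.016,0.9],[0,0.16,1.88,-0.007,-0.005,0.016,0.9]]}' | python3 inch.py; python3 t.py 0|head -2
```

```text
time: 12.9
eef_pos: [0.4608, -0.0029, 0.0469]
tcp_rot: [0.84, 0.533, 0.084, -0.053]
contact_force: [0.5, 0.2, 0.5]
opening: 0.9
finger_force: 0.0
[ 4.61e-01 -3.00e-04  4.60e-02]
D [0.0022, -0.0009, 0.0014] V [0.001, 0.0, -0.004] | 0.003 0.004 opening 0.9 F [0.5 0.2 0.5]
```

Good, close and lift.

```bash
echo '{"deltas":[[0.04,-0.032,0.02,0,0,0,0.6],[0.04,-0.032,0.02,0,0,0,0.4],[0.04,-0.032,0.02,0,0,0,0.3],[0.04,-0.032,0.02,0,0,0,0.2],[0.04,-0.032,0.02,0,0,0,0.1],[0.04,-0.032,0.02,0,0,0,0],[0.04,-0.032,0.02,0,0,0,0],[0.04,-0.032,0.02,0,0,0,0]]}' | python3 inch.py 60
python3 look.py w6
cat > d.py <<'E'
from h import *; import pickle
# dock from the wide views: average of port top and base corners
C=pickle.load(open('c0.pkl','rb'))
E
echo '{"deltas":[[0.16,0,-0.8,0,0,0,0],[0.48,0,-2.4,0,0,0,0],[0.96,0,-4.8,0,0,0,0],[1.2,0,-6,0,0,0,0],[1.2,0,-6,0,0,0,0]]}' | python3 inch.py
```

```text
time: 13.9
eef_pos: [0.4614, -0.0018, 0.0477]
tcp_rot: [0.84, 0.533, 0.085, -0.052]
contact_force: [0.1, -0.5, 5.0]
opening: 0.338
finger_force: 62.7
 {"time": 13.95, "qpos": [-0.335, 0.0268, 2.2594, 0.2654, 0.8494, -0.0699], "eef_pos": [0.4614, -0.0018, 0.0477], "tcp_rot": [0.8403, 0.5329, 0.0848, -0.0523], "contact_force": [-1.1038, -0.1485, 6.2741], "opening": 0.3344}
time: 14.58
eef_pos: [0.4614, -0.0021, 0.2016]
tcp_rot: [0.84, 0.533, 0.086, -0.051]
contact_force: [0.6, -0.4, -3.5]
opening: 0.338
finger_force: 61.7
```

```bash
cat > t.py <<'E'
from ik import *; import sys
O=np.array([.449,-.184,0]);a=np.radians(-141)
def tgt(k,z,lx=0): return O+k*np.array([-np.sin(a),np.cos(a),0])+lx*np.array([np.cos(a),np.sin(a),0])+[0,0,z], tool(a+np.pi,.2,-1)
if __name__=='__main__': delta(*tgt(float(sys.argv[1]),float(sys.argv[2])),6)
E
python3 t.py .02 .2
```

```text
D [-0.1754, 0.0843, -0.0334] V [0.536, 0.008, -2.638] | 0.197 2.692 opening 0.338 F [ 0.6 -0.4 -3.5]
0.16666666666666666 [-0.4, -0.16, 2.11, 0.19, 1.27, -0.47] err 0.0
0.3333333333333333 [-0.43, -0.1, 2.05, 0.13, 1.34, -0.93] err 0.0
0.5 [-0.45, -0.04, 2.0, 0.04, 1.37, -1.37] err 0.0
0.6666666666666666 [-0.47, -0.01, 1.97, -0.05, 1.37, -1.81] err 0.0
0.8333333333333334 [-0.49, -0.0, 1.97, -0.13, 1.33, -2.25] err 0.0
1.0 [-0.52, -0.02, 1.98, -0.2, 1.26, -2.7] err 0.0
```

```bash
echo '{"deltas":[[-0.48,0.224,-0.08,0.036,0.001,-0.176,0],[-0.92,0.44,-0.16,0.071,0.001,-0.352,0],[-1.4,0.68,-0.28,0.107,0.002,-0.528,0],[-1.88,0.9,-0.36,0.143,0.002,-0.703,0],[-2.32,1.12,-0.44,0.179,0.003,-0.879,0],[-2.8,1.36,-0.52,0.214,0.003,-1.055,0],[-3.28,1.56,-0.64,0.25,0.004,-1.231,0],[-3.74,1.8,-0.72,0.286,0.004,-1.407,0],[-4.2,2.024,-0.8,0.322,0.005,-1.583,0],[-4.68,2.24,-0.88,0.357,0.005,-1.759,0]]}' | python3 inch.py; python3 t.py .02 .2
```

```text
time: 15.82
eef_pos: [0.4587, -0.1329, 0.1944]
tcp_rot: [0.104, 0.989, 0.013, -0.103]
contact_force: [-0.3, -0.5, -3.3]
opening: 0.337
finger_force: 61.6
D [-0.0151, -0.0646, -0.0092] V [0.184, -0.005, -0.872] | 0.067 0.891 opening 0.337 F [-0.3 -0.5 -3.3]
0.16666666666666666 [-0.47, -0.0, 1.98, -0.08, 1.36, -1.96] err 0.0
0.3333333333333333 [-0.48, -0.0, 1.97, -0.11, 1.35, -2.1] err 0.0
0.5 [-0.49, -0.0, 1.97, -0.14, 1.33, -2.25] err 0.0
0.6666666666666666 [-0.49, -0.0, 1.97, -0.16, 1.31, -2.4] err 0.0
0.8333333333333334 [-0.5, -0.01, 1.97, -0.18, 1.28, -2.55] err 0.0
1.0 [-0.52, -0.02, 1.98, -0.2, 1.26, -2.7] err 0.0
```

Scaled: -0.0646 m is -2.584, -0.052 m is -2.08.

```bash
echo '{"deltas":[[-0.12,-0.52,-0.08,0.036,-0.001,-0.174,0],[-0.24,-1.04,-0.16,0.073,-0.002,-0.349,0],[-0.36,-1.56,-0.22,0.11,-0.003,-0.523,0],[-0.48,-2.08,-0.28,0.147,-0.004,-0.698,0],[-0.6,-2.584,-0.36,0.184,-0.005,-0.872,0],[-0.6,-2.584,-0.36,0.184,-0.005,-0.872,0]]}' | python3 inch.py; python3 look.py w7; python3 - <<'E'
from h import *; import pickle
C={n:cam(n) for n in('scene','top')}; pickle.dump(C,open('c1.pkl','wb'))
w=cv2.resize(cv2.imread('pics/w7.png'),(480,300)); f=lambda n,u,v:cv2.resize(C[n]['pixels'][v:v+60,u:u+80,::-1],(400,300),interpolation=cv2.INTER_CUBIC)
cv2.imwrite('pics/m7.png',np.vstack([np.hstack([w,np.zeros((300,320,3),np.uint8)]),np.hstack([f('scene',335,230),f('top',348,220)])]))
E
```

```text
time: 16.58
eef_pos: [0.461, -0.1991, 0.2006]
tcp_rot: [-0.328, 0.939, -0.033, -0.094]
contact_force: [-0.7, 0.5, -3.2]
opening: 0.34
finger_force: 61.6
 {"time": 16.625, "qpos": [-0.5173, -0.0082, 1.971, -0.1941, 1.259, -2.6922], "eef_pos": [0.4613, -0.199, 0.2012], "tcp_rot": [-0.3277, 0.9395, -0.0329, -0.0937], "contact_force": [-0.5282, 0.0897, -3.0088], "opening": 0.3335}
```

View pics/m7.png

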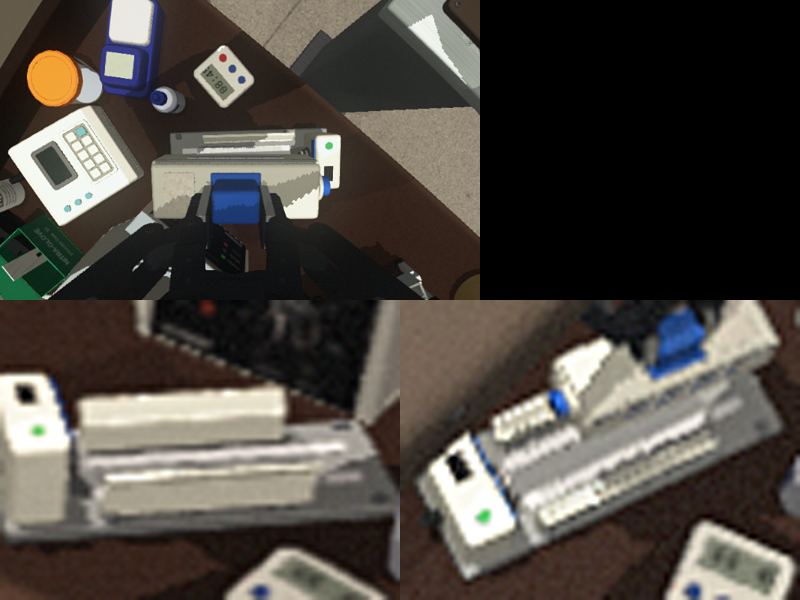

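The wrist panel shows the cassette over the dock, spout toward the port block. The port block's top is at (317-341,136-187) in that 0.75-scale panel, and the dock is undisturbed in the two lower panels. I'll refine the dock pose with sub-pixel edge fits.

```bash
cat > d.py <<'E'
from h import *; import pickle
from scipy.ndimage import map_coordinates,gaussian_filter
C=pickle.load(open('c0.pkl','rb')); C['w7']=pickle.load(open('w7.pkl','rb'))
O=np.array([.449,-.184,0.]); a=np.radians(-139.5); O=np.array([.381,-.1082,0])+.103*np.array([-np.sin(a),np.cos(a),0])
W=lambda x,y,z:O+x*np.array([np.cos(a),np.sin(a),0])+y*np.array([-np.sin(a),np.cos(a),0])+np.array([0,0,z])
def edge(n,A,B,ridge=False,h=6):
    c=C[n]; g=gaussian_filter(c['pixels'].astype(float).mean(2),.7)
    p0,p1=proj(c,[W(*A),W(*B)]); t=(p1-p0); L=np.linalg.norm(t); t/=L; nrm=np.array([-t[1],t[0]]); s=np.arange(-h,h+.01,.1); out=[];G=[]
    for f in np.linspace(.12,.88,25):
        q=(p0+t*L*f)[:,None]+nrm[:,None]*s; v=map_coordinates(g,[q[1],q[0]],order=1); k=v if ridge else abs(np.gradient(v)); i=k[5:-5].argmax()+5
        out.append(q[:,i]);G.append(k[i])
    out=np.array(out); X=np.array([onz(c,p,A[2]) for p in out])-O
    ux=X@[np.cos(a),np.sin(a),0]; uy=X@[-np.sin(a),np.cos(a),0]
    al=abs(A[0]-B[0])<1e-6; u,v=(uy,ux) if al else (ux,uy); m=np.ones(len(u),bool)
    for _ in range(4): k=np.polyfit(u[m],v[m],1); e=abs(v-np.polyval(k,u)); m=e<max(2*np.median(e),.0004)
    mid=(A[1]+B[1])/2 if al else (A[0]+B[0])/2
    print(n,A,B,'want',A[0] if al else A[1],'got',np.polyval(k,mid).round(4),'slope deg',np.degrees(np.arctan(k[0])).round(1),'in',m.sum(),'sd',(v-np.polyval(k,u))[m].std().round(4),'g',np.mean(G).round(1))
print('O',O)
for n in('top','scene','w7'):
    edge(n,(36,-.086,.064) if 0 else (.036,-.086,.064),(-.036,-.086,.064)); edge(n,(.036,-.12,.064),(-.036,-.12,.064))
    edge(n,(.036,-.086,.064),(.036,-.12,.064)); 
    if n!='w7': edge(n,(-.036,-.086,.064),(-.036,-.12,.064))
    edge(n,(.042,-.06,.008),(.042,.115,.008)); edge(n,(.042,.118,.008),(-.042,.118,.008))
    print([proj(C[n],W(x,y,.064))[0].round(0).tolist() for x,y in((.036,-.086),(-.036,-.086),(-.036,-.12),(.036,-.12))])
E
python3 d.py
```

```text
O [ 0.44789315 -0.18652181  0.        ]
top (0.036, -0.086, 0.064) (-0.036, -0.086, 0.064) want -0.086 got -0.0838 slope deg 0.5 in 20 sd 0.0007 g 7.5
top (0.036, -0.12, 0.064) (-0.036, -0.12, 0.064) want -0.12 got -0.1133 slope deg -13.4 in 25 sd 0.0038 g 7.5
top (0.036, -0.086, 0.064) (0.036, -0.12, 0.064) want 0.036 got 0.0276 slope deg 1.6 in 18 sd 0.0003 g 6.8
top (-0.036, -0.086, 0.064) (-0.036, -0.12, 0.064) want -0.036 got -0.044 slope deg 1.2 in 16 sd 0.0005 g 9.8
top (0.042, -0.06, 0.008) (0.042, 0.115, 0.008) want 0.042 got 0.0252 slope deg 0.4 in 19 sd 0.0006 g 7.0
top (0.042, 0.118, 0.008) (-0.042, 0.118, 0.008) want 0.118 got 0.1175 slope deg -1.0 in 20 sd 0.0004 g 5.7
[[372.0, 267.0], [361.0, 247.0], [351.0, 252.0], [362.0, 272.0]]
scene (0.036, -0.086, 0.064) (-0.036, -0.086, 0.064) want -0.086 got -0.086 slope deg -0.7 in 19 sd 0.0005 g 8.4
scene (0.036, -0.12, 0.064) (-0.036, -0.12, 0.064) want -0.12 got -0.115 slope deg -16.9 in 23 sd 0.0035 g 6.6
scene (0.036, -0.086, 0.064) (0.036, -0.12, 0.064) want 0.036 got 0.033 slope deg -6.7 in 21 sd 0.001 g 4.4
scene (-0.0
[... 286 characters left out ...]
e deg -1.5 in 15 sd 0.0005 g 5.1
[[349.0, 260.0], [344.0, 245.0], [333.0, 246.0], [337.0, 261.0]]
w7 (0.036, -0.086, 0.064) (-0.036, -0.086, 0.064) want -0.086 got -0.0844 slope deg 13.8 in 20 sd 0.0012 g 3.7
w7 (0.036, -0.12, 0.064) (-0.036, -0.12, 0.064) want -0.12 got -0.1153 slope deg -0.1 in 22 sd 0.0002 g 8.5
w7 (0.036, -0.086, 0.064) (0.036, -0.12, 0.064) want 0.036 got 0.035 slope deg -6.2 in 25 sd 0.0031 g 1.4
w7 (0.042, -0.06, 0.008) (0.042, 0.115, 0.008) want 0.042 got 0.0358 slope deg -0.0 in 21 sd 0.0001 g 0.4
w7 (0.042, 0.118, 0.008) (-0.042, 0.118, 0.008) want 0.118 got 0.1164 slope deg -2.5 in 15 sd 0.0007 g 1.4
[[423.0, 171.0], [422.0, 245.0], [457.0, 244.0], [459.0, 170.0]]
```

```bash
sed -i "s/^O=.*/a=np.radians(-140.0); O=np.array([.4541,-.1815,0.])/" d.py; cat >> d.py <<'E'
print('walls/runners')
for n in('top','scene'):
    for x in(-.036,.036): edge(n,(x,-.062,.031),(x,.057,.031),h=4)
E
python3 d.py
```

```text
O [ 0.4541 -0.1815  0.    ]
top (0.036, -0.086, 0.064) (-0.036, -0.086, 0.064) want -0.086 got -0.0875 slope deg 14.4 in 20 sd 0.0028 g 8.0
top (0.036, -0.12, 0.064) (-0.036, -0.12, 0.064) want -0.12 got -0.1119 slope deg -17.0 in 23 sd 0.0034 g 7.7
top (0.036, -0.086, 0.064) (0.036, -0.12, 0.064) want 0.036 got 0.0366 slope deg 0.3 in 21 sd 0.0004 g 6.7
top (-0.036, -0.086, 0.064) (-0.036, -0.12, 0.064) want -0.036 got -0.0351 slope deg -0.8 in 18 sd 0.0006 g 9.8
top (0.042, -0.06, 0.008) (0.042, 0.115, 0.008) want 0.042 got 0.0344 slope deg 3.0 in 25 sd 0.0025 g 7.0
top (0.042, 0.118, 0.008) (-0.042, 0.118, 0.008) want 0.118 got 0.1177 slope deg 0.0 in 20 sd 0.0005 g 5.8
[[370.0, 265.0], [360.0, 245.0], [350.0, 249.0], [361.0, 269.0]]
scene (0.036, -0.086, 0.064) (-0.036, -0.086, 0.064) want -0.086 got -0.0864 slope deg 0.7 in 20 sd 0.0005 g 9.0
scene (0.036, -0.12, 0.064) (-0.036, -0.12, 0.064) want -0.12 got -0.1171 slope deg -5.4 in 25 sd 0.0059 g 7.0
scene (0.036, -0.086, 0.064) (0.036, -0.12, 0.064) want 0.036 got 0.0419 slope deg -8.2 in 21 sd 0.001 g 4.3
scene (-0.036, -0.08
[... 732 characters left out ...]
 0.115, 0.008) want 0.042 got 0.0377 slope deg 1.9 in 23 sd 0.0012 g 3.2
w7 (0.042, 0.118, 0.008) (-0.042, 0.118, 0.008) want 0.118 got 0.1183 slope deg -6.0 in 19 sd 0.0012 g 1.1
[[423.0, 180.0], [422.0, 254.0], [456.0, 253.0], [459.0, 179.0]]
walls/runners
top (-0.036, -0.062, 0.031) (-0.036, 0.057, 0.031) want -0.036 got -0.0427 slope deg -0.4 in 19 sd 0.0004 g 8.7
top (0.036, -0.062, 0.031) (0.036, 0.057, 0.031) want 0.036 got 0.0375 slope deg -0.2 in 21 sd 0.0004 g 7.3
scene (-0.036, -0.062, 0.031) (-0.036, 0.057, 0.031) want -0.036 got -0.05 slope deg -0.9 in 21 sd 0.0006 g 9.2
scene (0.036, -0.062, 0.031) (0.036, 0.057, 0.031) want 0.036 got 0.0302 slope deg -0.0 in 18 sd 0.0006 g 4.6
```

```bash
cat > e.py <<'E'
exec(open('d.py').read().split("print('O'")[0])
s=[json.loads(l) for l in open('log.jsonl')][-1]; T=np.array(s[1]); r=R.from_quat(s[2]).as_matrix(); print('tool y az',np.degrees(np.arctan2(*r[1::-1,1])),'tilt',np.degrees(np.arccos(-r[2,2])))
yy=-r[:,1]; a=np.arctan2(yy[1],yy[0])-np.pi/2; print('cass yaw if aligned',np.degrees(a))
O=np.array([T[0],T[1],0])-.0018*np.array([np.cos(a),np.sin(a),0])
z=T[2]-.047+.040
for h in (6,10):
  for x in(.023,-.023):
    for y in((.03,.06),(-.03,-.06)): edge('w7',(x,y[0],z),(x,y[1],z),h=h)
  edge('w7',(-.02,.064,z),(.02,.064,z),h=h); edge('w7',(-.02,-.064,z),(.02,-.064,z),h=h)
E
python3 e.py
```

```text
tool y az 128.4602986940217 tilt 11.398906606948666
cass yaw if aligned -141.5397013059783
w7 (0.023, 0.03, np.float64(0.19415750093819975)) (0.023, 0.06, np.float64(0.19415750093819975)) want 0.023 got 0.0231 slope deg 0.1 in 25 sd 0.0002 g 1.9
w7 (0.023, -0.03, np.float64(0.19415750093819975)) (0.023, -0.06, np.float64(0.19415750093819975)) want 0.023 got 0.0236 slope deg -1.2 in 17 sd 0.0002 g 1.6
w7 (-0.023, 0.03, np.float64(0.19415750093819975)) (-0.023, 0.06, np.float64(0.19415750093819975)) want -0.023 got -0.0218 slope deg -4.4 in 22 sd 0.0014 g 0.7
w7 (-0.023, -0.03, np.float64(0.19415750093819975)) (-0.023, -0.06, np.float64(0.19415750093819975)) want -0.023 got -0.0233 slope deg 11.7 in 16 sd 0.0005 g 0.4
w7 (-0.02, 0.064, np.float64(0.19415750093819975)) (0.02, 0.064, np.float64(0.19415750093819975)) want 0.064 got 0.0609 slope deg 0.1 in 23 sd 0.0 g 3.5
w7 (-0.02, -0.064, np.float64(0.19415750093819975)) (0.02, -0.064, np.float64(0.19415750093819975)) want -0.064 got -0.062 slope deg -5.4 in 22 sd 0.0006 g 4.8
w7 (0.023, 0.03, np.float64(0.19415750093819975)) (0.023, 0.0
[... 188 characters left out ...]
75)) want 0.023 got 0.0235 slope deg -0.3 in 22 sd 0.0003 g 1.6
w7 (-0.023, 0.03, np.float64(0.19415750093819975)) (-0.023, 0.06, np.float64(0.19415750093819975)) want -0.023 got -0.0175 slope deg -0.3 in 19 sd 0.0001 g 2.6
w7 (-0.023, -0.03, np.float64(0.19415750093819975)) (-0.023, -0.06, np.float64(0.19415750093819975)) want -0.023 got -0.0174 slope deg 0.0 in 20 sd 0.0 g 5.5
w7 (-0.02, 0.064, np.float64(0.19415750093819975)) (0.02, 0.064, np.float64(0.19415750093819975)) want 0.064 got 0.0607 slope deg -0.1 in 22 sd 0.0002 g 4.3
w7 (-0.02, -0.064, np.float64(0.19415750093819975)) (0.02, -0.064, np.float64(0.19415750093819975)) want -0.064 got -0.0626 slope deg -11.0 in 17 sd 0.0005 g 6.2
```

```bash
sed -i "s/^O=.*/O=np.array([.4541,-.1815,0]);a=np.radians(-139.7)/; s/float(sys.argv\[2\]))/float(sys.argv[2]),.001)/" t.py; python3 t.py .02 .1
```

```text
D [-0.0246, -0.0011, 0.0994] V [0.004, 0.001, -0.031] | 0.102 0.031 opening 0.335 F [-0.1 -0.4 -3.7]
0.16666666666666666 [-0.52, -0.0, 1.99, -0.2, 1.23, -2.69] err 0.0
0.3333333333333333 [-0.51, 0.02, 2.01, -0.2, 1.2, -2.69] err 0.0
0.5 [-0.51, 0.04, 2.02, -0.2, 1.16, -2.68] err 0.0
0.6666666666666666 [-0.51, 0.06, 2.03, -0.21, 1.13, -2.68] err 0.0
0.8333333333333334 [-0.51, 0.09, 2.04, -0.21, 1.1, -2.68] err 0.0
1.0 [-0.51, 0.11, 2.05, -0.21, 1.06, -2.67] err 0.0
```

Careful with the scale: shifts go in units of 25 mm. That gives: 0.0994 m is 3.976, -0.0246 m is -0.984.

```bash
echo '{"deltas":[[-0.24,0,1,0.001,0,-0.01,0],[-0.48,0,2,0.002,0,-0.02,0],[-0.72,-0.04,3,0.003,0,-0.031,0],[-0.984,-0.04,3.976,0.004,0.001,-0.031,0],[-0.984,-0.04,3.976,0.004,0.001,-0.031,0],[-0.984,-0.04,3.976,0.004,0.001,-0.031,0]]}' | python3 inch.py; python3 look.py w8; python3 t.py .02 .1|head -1; python3 - <<'E'
exec(open('e.py').read().replace('w7','w8').split('for h in')[0].replace("C['w8']=pickle","C['w8']=pickle"))
C['w8']=pickle.load(open('w8.pkl','rb'))
for x in(.023,-.023):
    for y in((.03,.06),(-.03,-.06)): edge('w8',(x,y[0],z),(x,y[1],z),h=8)
O=np.array([.4541,-.1815,0.]); a=np.radians(-139.7)
edge('w8',(.036,-.086,.064),(.036,-.12,.064)); edge('w8',(.036,-.12,.064),(-.036,-.12,.064)); edge('w8',(.042,-.06,.008),(.042,.115,.008),h=5); edge('w8',(.036,-.06,.038),(.036,.057,.038),h=5)
E
```

```text
time: 17.48
eef_pos: [0.4677, -0.1984, 0.1026]
tcp_rot: [-0.344, 0.934, -0.036, -0.092]
contact_force: [0.9, 0.8, -3.0]
opening: 0.338
finger_force: 61.5
 {"time": 17.525, "qpos": [-0.5087, 0.124, 2.0297, -0.215, 1.0628, -2.6727], "eef_pos": [0.468, -0.1987, 0.1032], "tcp_rot": [-0.3436, 0.9339, -0.0367, -0.0919], "contact_force": [0.5175, 0.5285, -3.0373], "opening": 0.3351}
D [-0.0001, 0.0021, 0.0032] V [-0.006, 0.002, 0.001] | 0.004 0.006 opening 0.335 F [ 0.5  0.5 -3. ]
tool y az 130.42913549865403 tilt 11.363866853120328
cass yaw if aligned -139.57086450134597
w8 (0.023, 0.03, np.float64(0.09616142477329423)) (0.023, 0.06, np.float64(0.09616142477329423)) want 0.023 got 0.0229 slope deg 0.2 in 25 sd 0.0002 g 1.8
w8 (0.023, -0.03, np.float64(0.09616142477329423)) (0.023, -0.06, np.float64(0.09616142477329423)) want 0.023 got 0.0241 slope deg -7.7 in 25 sd 0.001 g 2.0
w8 (-0.023, 0.03, np.float64(0.09616142477329423)) (-0.023, 0.06, np.float64(0.09616142477329423)) want -0.023 got -0.0217 slope deg 7.2 in 25 sd 0.0026 g 0.4
w8 (-0.023, -0.03, np.float64(0.09616142477329423)) (-0.023, -0.06, np.float64(0.09616142477329423)) want -0.023 got -0.0231 slope deg 9.6 in 17 sd 0.0006 g 0.3
w8 (0.036, -0.086, 0.064) (0.036, -0.12, 0.064) want 0.036 got 0.0355 slope deg 0.8 in 19 sd 0.0002 g 4.2
w8 (0.036, -0.12, 0.064) (-0.036, -0.12, 0.064) want -0.12 got -0.116 slope deg -0.2 in 25 sd 0.0 g 4.2
w8 (0.042, -0.06, 0.008) (0.042, 0.115, 0.008) want 0.042 got 0.0417 slope deg -0.1 in 25 sd 0.0003 g 1.7
w8 (0.036, -0.06, 0.038) (0.036, 0.057, 0.038) want 0.036 got 0.0386 slope deg 0.4 in 22 sd 0.0002 g 3.6
```

Scaled: 0.027 m is 1.08, 0.021 m is 0.84.

```bash
echo '{"deltas":[[-0.12,0,0.48,0,0,0,0],[-0.192,0,0.84,0,0,0,0],[-0.24,0,1.08,0,0,0,0],[-0.24,0,1.08,0,0,0,0]]}' | python3 inch.py; echo '{"deltas":[[-0.04,0,0.2,0,0,0,0],[-0.072,0,0.36,0,0,0,0],[-0.072,0,0.36,0,0,0,0]]}' | python3 inch.py; python3 t.py .02 .058|head -1
```

```text
time: 18.02
eef_pos: [0.467, -0.1977, 0.0734]
tcp_rot: [-0.344, 0.934, -0.035, -0.093]
contact_force: [-0.0, 0.1, -2.8]
opening: 0.337
finger_force: 61.7
time: 18.4
eef_pos: [0.4674, -0.1979, 0.0647]
tcp_rot: [-0.344, 0.934, -0.036, -0.093]
contact_force: [0.2, -0.2, -2.6]
opening: 0.341
finger_force: 61.7
D [-0.0008, 0.0011, 0.0066] V [-0.003, 0.001, 0.002] | 0.007 0.004 opening 0.341 F [ 0.2 -0.2 -2.6]
```

```bash
echo '{"deltas":[[-0.016,0,0.08,0,0,0,0],[-0.032,0,0.16,0,0,0,0],[-0.032,0,0.16,0,0,0,0]]}' | python3 inch.py; echo '{"deltas":[[-0.008,0,0.04,0,0,0,0],[-0.012,0,0.06,0,0,0,0],[-0.012,0,0.06,0,0,0,0]]}' | python3 inch.py; echo '{"deltas":[[-0.004,0,0.02,0,0,0,0],[-0.008,0,0.04,0,0,0,0],[-0.008,0,0.04,0,0,0,0]]}' | python3 inch.py
```

```text
time: 18.77
eef_pos: [0.4675, -0.198, 0.0608]
tcp_rot: [-0.344, 0.934, -0.036, -0.093]
contact_force: [0.4, 0.5, -2.9]
opening: 0.336
finger_force: 61.7
time: 19.15
eef_pos: [0.4676, -0.1981, 0.0594]
tcp_rot: [-0.344, 0.934, -0.036, -0.093]
contact_force: [0.1, 0.1, -3.1]
opening: 0.337
finger_force: 61.7
time: 19.52
eef_pos: [0.4678, -0.1982, 0.0589]
tcp_rot: [-0.344, 0.934, -0.036, -0.093]
contact_force: [-1.1, 0.9, 0.7]
opening: 0.338
finger_force: 62.0
```

```bash
echo '{"deltas":[[0,0.08,0,0,0,0,0],[0,0.16,0,0,0,0,0],[0,0.24,0,0,0,0,0],[0,0.32,0,0,0,0,0],[0,0.4,0,0,0,0,0],[0,0.48,0,0,0,0,0],[0,0.54,0,0,0,0,0],[0,0.6,0,0,0,0,0],[0,0.66,0,0,0,0,0],[0,0.72,0,0,0,0,0]]}' | python3 inch.py; python3 t.py -.01 .0589|head -1;  echo '{"deltas":[[0,0.02,0,0,0,0,0],[0,0.04,0,0,0,0,0],[0,0.06,0,0,0,0,0],[0,0.08,0,0,0,0,0],[0,0.1,0,0,0,0,0],[0,0.12,0,0,0,0,0],[0,0.14,0,0,0,0,0],[0,0.16,0,0,0,0,0],[0,0.18,0,0,0,0,0],[0,0.2,0,0,0,0,0]]}' | python3 inch.py; python3 t.py -.01 .0589|head -1
```

```text
time: 20.78
eef_pos: [0.4564, -0.1847, 0.0589]
tcp_rot: [-0.344, 0.934, -0.036, -0.092]
contact_force: [2.1, -2.8, 6.1]
opening: 0.334
finger_force: 62.7
D [0.0006, 0.014, 0.0001] V [-0.005, 0.001, 0.002] | 0.014 0.006 opening 0.334 F [ 2.1 -2.8  6.1]
time: 22.02
eef_pos: [0.454, -0.1817, 0.0591]
tcp_rot: [-0.344, 0.934, -0.038, -0.092]
contact_force: [3.1, -5.2, 4.3]
opening: 0.336
finger_force: 62.5
D [0.0007, 0.0101, 0.0003] V [-0.008, 0.002, 0.002] | 0.01 0.008 opening 0.336 F [ 3.1 -5.2  4.3]
```

Scaled: 0.006 m is 0.24, 0.0054 m is 0.216.

```bash
echo '{"deltas":[[0,0.024,0,0,0,0,0],[0,0.048,0,0,0,0,0],[0,0.072,0,0,0,0,0],[0,0.096,0,0,0,0,0],[0,0.12,0,0,0,0,0],[0,0.144,0,0,0,0,0],[0,0.168,0,0,0,0,0],[0,0.192,0,0,0,0,0],[0,0.216,0,0,0,0,0],[0,0.24,0,0,0,0,0]]}' | python3 inch.py; python3 t.py -.01 .0589|head -1;  echo '{"deltas":[[0,0.02,0,0,0,0,0],[0,0.04,0,0,0,0,0],[0,0.06,0,0,0,0,0],[0,0.08,0,0,0,0,0],[0,0.1,0,0,0,0,0]]}' | python3 inch.py; python3 t.py -.01 .0589|head -1
```

```text
time: 23.28
eef_pos: [0.4501, -0.1771, 0.0591]
tcp_rot: [-0.344, 0.934, -0.038, -0.092]
contact_force: [3.4, -5.3, 4.6]
opening: 0.336
finger_force: 62.5
D [0.0007, 0.0041, 0.0003] V [-0.008, 0.002, 0.002] | 0.004 0.008 opening 0.336 F [ 3.4 -5.3  4.6]
time: 23.9
eef_pos: [0.4486, -0.1754, 0.0591]
tcp_rot: [-0.344, 0.934, -0.038, -0.091]
contact_force: [3.9, -5.5, 3.6]
opening: 0.339
finger_force: 62.4
D [0.0007, 0.0018, 0.0004] V [-0.009, 0.002, 0.002] | 0.002 0.009 opening 0.339 F [ 3.9 -5.5  3.6]
```

Force steady at about 6 N; keep pushing until it rises at the hard stop.

```bash
for i in 1 2; do echo '{"deltas":[[0,0.016,0,0,0,0,0],[0,0.032,0,0,0,0,0],[0,0.048,0,0,0,0,0],[0,0.048,0,0,0,0,0]]}' | python3 inch.py | sed -n '2p;4p'; done; python3 t.py -.01 .0589|head -1
```

```text
eef_pos: [0.4486, -0.1753, 0.0594]
contact_force: [5.6, -7.6, 2.3]
eef_pos: [0.4486, -0.1751, 0.0596]
contact_force: [6.2, -9.1, 0.3]
D [0.0008, 0.0016, 0.0009] V [-0.014, 0.003, 0.003] | 0.002 0.015 opening 0.34 F [ 6.2 -9.1  0.3]
```

Scaled: 0.0015 m is 0.06, 0.001 m is 0.04.

```bash
echo '{"deltas":[[0,0.02,0,0,0,0,0],[0,0.04,0,0,0,0,0],[0,0.06,0,0,0,0,0],[0,0.06,0,0,0,0,0]]}' | python3 inch.py | sed -n '2p;4p';python3 look.py w9; python3 - <<'E'
exec(open('e.py').read().replace('w7','w9').split('for h in')[0])
C['w9']=pickle.load(open('w9.pkl','rb'))
a=np.radians(-139.7);O=np.array([.4541,-.1815,0.])+.010*np.array([np.sin(a),-np.cos(a),0])
z=.051
edge('w9',(-.02,.064,z),(.02,.064,z),h=10); edge('w9',(-.02,-.064,z),(.02,-.064,z),h=8)
O=np.array([.4541,-.1815,0.]);edge('w9',(.036,-.12,.064),(-.036,-.12,.064));edge('w9',(.036,-.086,.064),(-.036,-.086,.064))
E
```

```text
eef_pos: [0.4486, -0.1749, 0.06]
contact_force: [6.9, -10.9, -0.5]
 {"time": 25.45, "qpos": [-0.4843, 0.1342, 2.114, -0.2308, 0.9634, -2.6244], "eef_pos": [0.4486, -0.1749, 0.06], "tcp_rot": [-0.345, 0.9334, -0.0421, -0.0891], "contact_force": [7.0036, -10.1219, -0.0548], "opening": 0.3342}
tool y az 130.666954162516 tilt 11.309933502527167
cass yaw if aligned -139.333045837484
w9 (-0.02, 0.064, 0.051) (0.02, 0.064, 0.051) want 0.064 got 0.0637 slope deg 0.8 in 16 sd 0.0002 g 2.6
w9 (-0.02, -0.064, 0.051) (0.02, -0.064, 0.051) want -0.064 got -0.0612 slope deg -5.3 in 22 sd 0.0007 g 4.5
w9 (0.036, -0.12, 0.064) (-0.036, -0.12, 0.064) want -0.12 got -0.1189 slope deg -2.1 in 25 sd 0.0018 g 0.1
w9 (0.036, -0.086, 0.064) (-0.036, -0.086, 0.064) want -0.086 got -0.0839 slope deg 0.0 in 23 sd 0.0002 g 1.6
```

Scaled: -0.003 m is -0.12, -0.002 m is -0.08.

```bash
echo '{"deltas":[[0,-0.04,0,0,0,0,0],[0,-0.08,0,0,0,0,0],[0,-0.12,0,0,0,0,0],[0,-0.12,0,0,0,0,0]]}' | python3 inch.py|sed -n '2,4p'
```

```text
eef_pos: [0.4486, -0.1753, 0.0593]
tcp_rot: [-0.344, 0.934, -0.039, -0.091]
contact_force: [5.0, -6.5, 3.1]
```

Scaled: -0.0016 m is -0.064, -0.0008 m is -0.032.

```bash
echo '{"deltas":[[0,-0.032,0,0,0,0,0],[0,-0.064,0,0,0,0,0],[0,-0.064,0,0,0,0,0]]}' | python3 inch.py|sed -n '2,4p'; python3 t.py -.01 .0589|head -1
```

```text
eef_pos: [0.4487, -0.1755, 0.059]
tcp_rot: [-0.344, 0.934, -0.037, -0.092]
contact_force: [3.3, -4.0, 5.2]
D [0.0007, 0.0019, 0.0002] V [-0.007, 0.002, 0.002] | 0.002 0.007 opening 0.339 F [ 3.3 -4.   5.2]
```

Scaled: -0.001 m is -0.04, -0.0005 m is -0.02.

```bash
echo '{"deltas":[[0,-0.04,-0.02,0,0,0,0],[0,-0.04,-0.02,0,0,0,0.4],[0,-0.04,-0.02,0,0,0,0.5],[0,-0.04,-0.02,0,0,0,0.65],[0,-0.04,-0.02,0,0,0,0.65],[0,-0.04,-0.02,0,0,0,0.65]]}' | python3 inch.py; echo '{"deltas":[[0,0,-0.4,0,0,0,0.65],[0,0,-1.2,0,0,0,0.65],[0,0,-2.4,0,0,0,0.65],[0,0,-4,0,0,0,0.65],[0,0,-5.2,0,0,0,0.65],[0,0,-5.2,0,0,0,0.65]]}' | python3 inch.py; python3 look.py w10
python3 - <<'E'
exec(open('e.py').read().replace('w7','w10').split('for h in')[0])
a=np.radians(-139.7);O0=np.array([.4541,-.1815,0.]);O=O0+.010*np.array([np.sin(a),-np.cos(a),0]); z=.051
edge('w10',(-.02,.064,z),(.02,.064,z),h=6); edge('w10',(-.02,-.064,z),(.02,-.064,z),h=6)
edge('w10',(.023,.06,z),(.023,-.06,z),h=5); edge('w10',(-.023,.06,z),(-.023,-.06,z),h=5)
O=O0;edge('w10',(.036,-.12,.064),(-.036,-.12,.064));edge('w10',(.036,-.086,.064),(-.036,-.086,.064));edge('w10',(.036,-.086,.064),(.036,-.12,.064))
x=cv2.cvtColor(C['w10']['pixels'],cv2.COLOR_RGB2HSV); m=cv2.inRange(x,(100,120,50),(125,255,255))
n,l,s,ce=cv2.connectedComponentsWithStats(m); print([(s[i].tolist(),ce[i].round(1).tolist()) for i in range(1,n) if s[i,4]>30])
print('exp spout end, collar face home, port face',[proj(C['w10'],W(0,y,zz))[0].round(1).tolist() for y,zz in((-.084,.033),(-.084,.041),(-.086,.041),(-.074,.041))], 'grip top',proj(C['w10'],W(0,-.01,.081)).round(1))
E
```

```text
time: 27.08
eef_pos: [0.4482, -0.1751, 0.0587]
tcp_rot: [-0.344, 0.934, -0.036, -0.093]
contact_force: [-0.3, 0.4, -0.0]
opening: 0.649
finger_force: 0.0
time: 27.82
eef_pos: [0.4698, -0.1589, 0.19]
tcp_rot: [-0.344, 0.934, -0.039, -0.09]
contact_force: [-0.1, 0.2, 0.1]
opening: 0.649
finger_force: 0.0
 {"time": 27.875, "qpos": [-0.4391, -0.0106, 1.9992, -0.1932, 1.2358, -2.6442], "eef_pos": [0.4684, -0.1585, 0.1877], "tcp_rot": [-0.3438, 0.9338, -0.037, -0.0915], "contact_force": [-0.1896, -0.1285, -0.5893], "opening": 0.6476}
tool y az 130.46300259495786 tilt 11.330562063060091
cass yaw if aligned -139.53699740504214Traceback (most recent call last):
  File "<stdin>", line 3, in <module>
  File "<string>", line 7, in edge
KeyError: 'w10'
```

```bash
cat > f.py <<'E'
import sys; nm=sys.argv[1]
exec(open('e.py').read().split('for h in')[0]); C[nm]=pickle.load(open(nm+'.pkl','rb'))
a=np.radians(-139.7);O0=np.array([.4541,-.1815,0.]);O=O0+.010*np.array([np.sin(a),-np.cos(a),0]); z=.051
edge(nm,(-.02,.064,z),(.02,.064,z),h=6); edge(nm,(-.02,-.064,z),(.02,-.064,z),h=6)
edge(nm,(.023,.06,z),(.023,-.06,z),h=5); edge(nm,(-.023,.06,z),(-.023,-.06,z),h=5)
O=O0;edge(nm,(.036,-.12,.064),(-.036,-.12,.064));edge(nm,(.036,-.086,.064),(-.036,-.086,.064));edge(nm,(.036,-.086,.064),(.036,-.12,.064))
x=cv2.cvtColor(C[nm]['pixels'],cv2.COLOR_RGB2HSV); m=cv2.inRange(x,(100,120,50),(125,255,255))
n,l,s,ce=cv2.connectedComponentsWithStats(m); print([(s[i].tolist(),ce[i].round(1).tolist()) for i in range(1,n) if s[i,4]>30])
print('spout end/collar face/port face/cass end',[proj(C[nm],W(0,y,.041))[0].round(1).tolist() for y in (-.084,-.086,-.074)], 'grip top',proj(C[nm],W(0,-.01,.081)).round(1))
q=proj(C[nm],[W(0,y,.041) for y in np.arange(-.094,-.06,.001)]); print([C[nm]['pixels'][int(round(v)),int(round(u))].tolist() for u,v in q])
E
python3 f.py w10
```

```text
tool y az 130.46300259495786 tilt 11.330562063060091
cass yaw if aligned -139.53699740504214
w10 (-0.02, 0.064, 0.051) (0.02, 0.064, 0.051) want 0.064 got 0.063 slope deg 0.0 in 21 sd 0.0003 g 2.6
w10 (-0.02, -0.064, 0.051) (0.02, -0.064, 0.051) want -0.064 got -0.0611 slope deg -0.6 in 25 sd 0.0017 g 5.2
w10 (0.023, 0.06, 0.051) (0.023, -0.06, 0.051) want 0.023 got 0.0267 slope deg -0.1 in 24 sd 0.0003 g 4.1
w10 (-0.023, 0.06, 0.051) (-0.023, -0.06, 0.051) want -0.023 got -0.0226 slope deg -0.1 in 20 sd 0.0003 g 4.6
w10 (0.036, -0.12, 0.064) (-0.036, -0.12, 0.064) want -0.12 got -0.116 slope deg -0.0 in 23 sd 0.0002 g 8.1
w10 (0.036, -0.086, 0.064) (-0.036, -0.086, 0.064) want -0.086 got -0.0821 slope deg 0.3 in 19 sd 0.0002 g 4.0
w10 (0.036, -0.086, 0.064) (0.036, -0.12, 0.064) want 0.036 got 0.0355 slope deg -2.7 in 18 sd 0.0001 g 5.3
[([105, 0, 89, 98, 3749], [151.5, 55.2]), ([286, 50, 9, 10, 69], [290.2, 55.0]), ([299, 67, 9, 9, 68], [302.9, 71.0]), ([397, 155, 4, 64, 133], [398.5, 185.8]), ([298, 170, 38, 31, 1085], [316.4, 185.6]), ([386, 177, 6, 15, 76], [388.1, 183.9]), ([434, 383, 19, 17, 84], [439.8, 392.6]), ([447, 394, 15, 6, 38], [454.7, 397.1])]
spout end/collar face/port face/cass end [[394.3, 185.4], [396.3, 185.4], [384.1, 185.3]] grip top [[319.  189.2]]
[[238, 243, 231], [235, 234, 212], [225, 223, 196], [200, 195, 165], [137, 142, 150], [74, 136, 244], [49, 72, 124], [45, 52, 68], [46, 56, 70], [55, 62, 66], [71, 75, 70], [58, 60, 55], [52, 58, 61], [52, 70, 105], [56, 89, 151], [57, 93, 161], [67, 119, 208], [70, 138, 236], [87, 148, 236], [178, 209, 239], [251, 252, 247], [231, 239, 238], [142, 145, 133], [197, 196, 171], [243, 244, 233], [239, 245, 241], [239, 245, 245], [238, 243, 243], [237, 243, 243], [238, 243, 242], [237, 243, 242], [238, 243, 243], [238, 243, 243], [238, 244, 243]]
```

```bash
python3 -c "
from plant import ctrl
print(ctrl.sign_off())"
```

```text
the job is handed in; nothing more can be done
None
```

I took the front cassette from under the upper lane, turned it end for end, laid it in the dock and pushed until the force rose from about 6 N to 13 N at the stop, so I judged the collar home. I then let go and handed the job in at about 28 s, after setting the cassette on the worktop once on the way to change grip; the waiting cassettes had rolled down to their stop.

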